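Clamp the large tissue block

TASK

Draw the larger tissue block straight up out of its light one-slot stand without tipping or dragging the stand, and tip it over to lie flat on the black rubber mat with its wax face up; let go of it there. Then take it across its width, lay it lengthwise, centred, wax up, between the two jaws of the cassette clamp, let go, and turn the clamp's knob clockwise until it stops tight, so that the block is gripped by the jaw. Leave everything else where it stands, and both stands upright.

Things in the scene. Friction and masses are not known exactly. Their poses are not given: they have to be found in the camera images.
- block_mid (a point): Centre of the larger tissue block: white cassette plate 70x46x8 mm with a cream wax slab 54x38x8 on one face, 16 thick in all, 80 g. Its lower end is 16 thick, so it stands on it by itself and topples if leant over 13 deg. z: along the 70 mm length, up in the stand; y: width; x: thickness, out of the wax face (up when it lies wax up, centre then 8 mm above its support).
- stand_base (a point): Light (50 g) loose grey one-slot stand of the larger block. Point: centre of the underside, z up. Foot 44(x) x 64(y) x 4 mm; slot 20(x) x 51(y) mm, walls 3 mm, their tops 42 mm above the table. The block rests 4 mm above the table: its top is at 74 mm, so 32 mm stands proud. Block x and y run along the stand's.
- mat_top (a point): Fixed black rubber mat, 150 (x) x 130 (y) x 3 mm, on which the block is laid down. The point is the centre of its upper face, 3 mm above the table.
- clamp_seat (a point): Cassette clamp, fixed. Point: centre of the pedestal's top (60 x 38 mm, 25 mm above the table); x lengthwise to the fixed jaw, z up. Fixed jaw face at x = +35 mm, top 35 mm above the table; jaws 42 mm wide (y). Beside the pedestal only a base plate 70 mm wide, 10 high. A block against the fixed jaw is centred on the point; either end may face that jaw.
- clamp_jaw: The clamp's moving jaw on the pedestal's -x side, 14 mm thick, top 34 mm above the table. Point: its middle at table height; face 7 mm farther in +x. The knob drives it along the clamp's x: face at x = -43.5 mm (jaws 78.5 apart) with the knob at 0, 6.9 mm nearer per rad. It meets the 70 mm block just before the knob's stop.
- clamp_knob (a joint): Angle of the clamp knob: 0 fully open, growing clockwise seen from above, hard stop at 1.35 rad (tight). It starts at 0 to 0.35. It is stiff (about 0.15 N m) and stays where it is left.
- clamp_knob_grip (a point): Black clamp knob: upright bar 42 mm long, 14 thick, 32 tall on a 44 mm disc; vertical axis, 98 mm from the pedestal centre on the clamp's -x side. Point: on the axis at the height to grip, 67 mm above the table, 7 below the bar's top. x runs along the bar (pinch it across, along y) and turns with it; at joint 0 it is the clamp's x.
- small_block_mid (a point): The other, smaller tissue block (52 x 40 x 16 mm), standing in the other stand. Leave it. The point is its centre.
- stand2_base (a point): The other, identical stand, holding the smaller block; its place and that of the larger block's stand are exchanged at random. The point is the centre of its underside.
- jar_mid (a point): Glass jar with black lid, 50 mm across, 55 mm tall; point at its centre.
- brush_mid (a point): Brush lying on the table, 170 mm long; point at its middle.
- forceps_mid (a point): Steel forceps lying on the table, about 120 mm long, 6 mm high; point at the middle.
- dish_mid (a point): Low glass dish, 72 mm across, 16 mm high; point at the centre of its underside.
- bottle_mid (a point): Amber glass bottle, 60 mm across, 110 mm tall; point half-way up.
Not all that is in view belongs to the job. Leave any orange look-alike of the part that bears block_mid alone.

How it is judged:
On the way, in this order (a step that is already met when the one before it is completed fails the run):
1. the larger block is lifted clear of its stand, the stand still upright in its place (z of block_mid in the frame of stand_base above 0.085 m and angle between stand_base's own z axis and vertical below 0.1 rad and distance of stand_base from where it was at the start of the episode below 0.02 m), for 0.1 s.
2. the block lies flat on the mat, wax face up, let go of (angle between block_mid's own x axis and vertical below 0.12 rad and contact force between the fingers and block below 0.05 N and horizontal distance between block_mid and mat_top below 0.065 m and z of block_mid in the frame of mat_top below 0.012 m), for 0.2 s.
3. the block lies on the clamp's pedestal between the jaws, wax up, let go of (angle between block_mid's own x axis and vertical below 0.12 rad and y of block_mid in the frame of clamp_seat between -0.008 and 0.008 m and z of block_mid in the frame of clamp_seat between -0.011 and 0.011 m and z of block_mid in the frame of clamp_seat above 0.005 m and angle between the z axis of block_mid and the x axis of clamp_seat, either way round below 0.15 rad and x of block_mid in the frame of clamp_seat between -0.01 and 0.01 m and contact force between the fingers and block below 0.05 N), for 0.2 s.
At the end, for the whole second after the job is handed in: The block lies wax up (0.12 rad) on the clamp pedestal, lengthwise (0.15 rad), within 8 mm across and 4 mm along, at rest, let go of; knob within 0.13 rad of its stop, jaw pressing on the block with over 1 N; the block's stand upright (0.1 rad) within 20 mm of its place (angle between block_mid's own x axis and vertical below 0.12 rad and y of block_mid in the frame of clamp_seat between -0.008 and 0.008 m and z of block_mid in the frame of clamp_seat between -0.011 and 0.011 m and z of block_mid in the frame of clamp_seat above 0.005 m and angle between the z axis of block_mid and the x axis of clamp_seat, either way round below 0.15 rad and x of block_mid in the frame of clamp_seat between -0.004 and 0.004 m and contact force between the fingers and block below 0.05 N and value of joint clamp_knob above 1.22 rad and contact force between clamp_jaw and block above 1 N and linear speed of block below 0.02 m/s and angle between stand_base's own z axis and vertical below 0.1 rad and distance of stand_base from where it was at the start of the episode below 0.02 m); the robot touches nothing.
It fails at once if the block's stand is tipped (0.2 rad) or dragged (20 mm) (angle between stand_base's own z axis and vertical above 0.2 rad or distance of stand_base from where it was at the start of the episode above 0.02 m).
It fails at once if something else is moved by more than 30 mm (distance of any of small_block_mid, stand2_base, jar_mid, brush_mid, forceps_mid, dish_mid, bottle_mid from where it was at the start of the episode above 0.03 m).
It fails at once if the other stand or its block is tipped over (angle between any of stand2_base, small_block_mid's own z axis and vertical above 0.3 rad).
It also fails if it takes over 64 s, if anything falls off the work surface, if the arm or the gripper's body presses on something with over 40 N, if the wrist force passes 120 N, or if a joint passes its speed limit or range.

ROBOT

A 6-joint arm with a two-finger parallel gripper is mounted at the origin on the work surface. World frame = base frame: x ahead of the robot, y to its left, z up, the work surface at z = 0. Lengths are in m, angles in rad, forces in N, time in s.
With the tool pointing down it reaches from about 0.4 to 0.825 m from the base axis. Payload 7 kg.
Tool frame: the origin (TCP) lies midway between the tips of the shut fingers; the grasp point (between the pads) lies 19 mm behind it; z points along the fingers, y is the line along which they close (so a half turn about z gives the same grasp; the last joint's range is limited). The gripper opens to 88 mm and grips with 3 to 60 N. Pads are 19 mm wide; open, the fingers measure 130 mm over their backs; the gripper's body (78 mm by 193 mm) begins 47 mm behind the grasp point.
Start: joints at [-1.021, 0.359, 0.012, 0, -1.224, -0.288], TCP at [0.175, -0.652, 0.206] pointing down, gripper open.
Joint ranges: [-3.07, 3.07], [-1.43, 2.12], [-1.02, 1.25], [-3.03, 1.67], [-3.05, -0], [-3.03, 3.03]. Speed limits (rad/s): [2.39, 2.39, 3.01, 3.14, 3.14, 3.14].

INTERFACE

Orientations are given as [roll, pitch, yaw] about the fixed x, y, z axes, in that order (R = Rz(yaw) Ry(pitch) Rx(roll)).
In Python, from station import get_state, grab_frame, calibration, job_done, boxes_of, regions_of, spot_point gives the robot as it stands. The module is installed in compiled form; this text tells all that it offers.
- The arm moves only by the tool arm_command, never from a script. Its argument "commands" is a list of rows, each an object of numbers: "tx", "ty", "tz": the shift along the tool's x, y, z each as a share of 25 cm, from -1 to 1; "twist": the turn about the tool's z as a share of 180 degrees, from -1 to 1. A call has exactly 8 rows; each row is the pose to reach, as a shift and turn from the pose commanded when the call began, along the tool's axes at that moment, turning the shorter way round; what a row does not reach only later rows make up. A row lasts 1/12 s, in which the tool goes at most 41.7 mm and 7.16 degrees, less where a joint would pass 70% of its speed; a pose out of reach is approached as far as the arm can. A call with a number of a shift or a turn outside -1 to 1 is refused whole. A call with a gripper value outside its range is refused whole. "claw" is the opening, from 0 (shut) to 1 (fully open), set as the call begins (left out, the last holds). The fingers move at their own pace and stop on an object; "grip_force" is the grip in N (left out, the last holds). Time passes only in rows, so rows that repeat a pose let the fingers close, or fill a call up. It gives the time, the measured TCP pose, the force, the opening and the grip force at its end, in the units of the state.
- get_state(): the state, without advancing time (a new reading comes with each control period).
- grab_frame(name): name is "scene" or "top" or "wrist"; returns the picture (400x640x3 uint8, red, green, blue); there is no depth.
- calibration(name): a dict with "camera_matrix" (3x3 intrinsics, pixels), "extrinsics" (4x4, takes a point from camera to world coordinates). Camera axes: x right, y down, z forward; pixel columns grow to the right and rows downward; lengths in m; the calibration is good to about 2 mm. A picture is of the moment at which its call begins: read the wrist's pose just before it. calibration takes no time and is no camera call; for the wrist camera it gives the pose at the moment of the call.
- job_done(): hands the job in; it is judged then, once.
Trained networks look in the newest picture that a camera, given by its name, has taken for a name from the list of things; names that differ only in an ending like _2 or _b are one class to them, and where a whole thing is asked for, a point or a joint stands for the part that bears it (a point fixed in the world has none). Each returns a list of dicts, best first, with "score" (0 to 1); they miss things now and then, are a little off and sometimes report something else, mostly with a low value. They report only what shows in the picture. A call takes as long as a camera call. They do not tell look-alikes from the thing itself.
- boxes_of(query, camera): "rect" ([left, top, right, bottom] in pixels, round what is visible of it).
- regions_of(query, camera): "region" (400x640 bool, what is visible of it) and "rect" ([left, top, right, bottom] in pixels, round what is visible of it).
- spot_point(query, camera): "uv" ([column, row] in pixels: a listed point, or the origin of a listed thing).
The state is a dict: "t": time; "q": joint angles; "qd": joint speeds; "joint_efforts": joint torques, N m; "eef_pos": TCP position; "ee_rot": TCP orientation; "force": force on the tool from outside, world axes, zero at the start; "moment": the same for the moment, N m; "width": finger opening in m; "gripper_force": force on a finger pad.
Only numpy, scipy, OpenCV 4.12 (cv2) and the standard library are available. Lean on these libraries where they do the work, as an engineer would, in place of code of your own. Each camera call takes 0.05 s, during which the arm holds its last target. There are 200 camera calls.

## Working session

There is one attempt and no reset: what is moved stays moved. The work goes in short steps, Python scripts to look and compute and a tool call to move; the robot and the scene stay as the last step left them, time stands still between calls to the robot, and variables do not carry over. Pictures are saved under pics/ and viewed, at most 10 in all, crops included, and the job is handed in when it is done.

Besides the shell and the picture viewer there is one more tool, called after "Call:" as name([rows], argument=value, ...), one row to a line, values as JSON. arm_command: Moves the arm, as the interface text tells. Shift numbers are shares of 25 cm and turn numbers shares of 180 degrees, none past 1 either way. Its arguments: {"type":"object","properties":{"commands":{"type":"array"},"claw":{"type":"number"},"grip_force":{"type":"number"}},"required":["commands"]}

```bash
mkdir -p pics; cat > h.py <<'E'
import numpy as np, cv2
from station import *
from scipy.spatial.transform import Rotation as R
def ray(cam,uv,z,cal=None):
    c=cal or calibration(cam);K=np.array(c["camera_matrix"]);T=np.array(c["extrinsics"])
    d=T[:3,:3]@np.linalg.solve(K,[uv[0],uv[1],1]);o=T[:3,3]
    return o+d*(z-o[2])/d[2]
def proj(cam,p,cal=None):
    c=cal or calibration(cam);K=np.array(c["camera_matrix"]);T=np.array(c["extrinsics"])
    q=K@(T[:3,:3].T@(np.array(p)-T[:3,3]));return q[:2]/q[2]
def save(n,im): cv2.imwrite("pics/"+n+".png",im[:,:,::-1])
E
python3 - <<'E'
from h import *
for c in("scene","top"):
    save(c+"0",grab_frame(c)); print(c,np.round(calibration(c)["extrinsics"],3).tolist(),np.round(calibration(c)["camera_matrix"],0).tolist())
Z={"block_mid":.039,"stand_base":0,"mat_top":.003,"clamp_seat":.025,"clamp_jaw":0,"clamp_knob_grip":.067,"small_block_mid":.03,"stand2_base":0,"jar_mid":.0275,"bottle_mid":.055,"dish_mid":0,"forceps_mid":.003,"brush_mid":.005}
for n,z in Z.items():
    for c in("top","scene"):
        for r in spot_point(n,c)[:3]: print(n,c,round(r["score"],2),np.round(r["uv"],0),np.round(ray(c,r["uv"],z),3))
print(get_state())
E
```

```text
scene [[0.129, 0.833, -0.538, 1.068], [0.992, -0.112, 0.063, -0.048], [-0.008, -0.541, -0.841, 0.829], [0.0, 0.0, 0.0, 1.0]] [[415.0, 0.0, 318.0], [0.0, 415.0, 199.0], [0.0, 0.0, 1.0]]
top [[0.02, -0.985, 0.169, 0.457], [-1.0, -0.017, 0.019, 0.002], [-0.016, -0.169, -0.985, 0.743], [0.0, 0.0, 0.0, 1.0]] [[390.0, 0.0, 310.0], [0.0, 390.0, 200.0], [0.0, 0.0, 1.0]]
block_mid top 0.79 [243. 192.] [0.591 0.14  0.039]
block_mid top 0.6 [185. 176.] [0.619 0.249 0.039]
block_mid top 0.39 [382. 297.] [ 0.407 -0.115  0.039]
block_mid scene 0.64 [423. 208.] [0.616 0.24  0.039]
stand_base top 0.83 [192. 181.] [0.618 0.249 0.   ]
stand_base scene 0.75 [420. 218.] [0.622 0.24  0.   ]
mat_top top 0.72 [326. 228.] [ 0.53  -0.015  0.003]
mat_top scene 0.93 [306. 202.] [ 0.543 -0.016  0.003]
clamp_seat scene 0.75 [216. 226.] [ 0.593 -0.222  0.025]
clamp_seat scene 0.24 [308. 202.] [ 0.557 -0.012  0.025]
clamp_jaw scene 0.44 [208. 217.] [ 0.552 -0.244  0.   ]
clamp_knob_grip top 0.9 [461. 250.] [ 0.49  -0.246  0.067]
clamp_knob_grip scene 0.71 [201. 178.] [ 0.489 -0.247  0.067]
small_block_mid top 0.61
[... 964 characters left out ...]
ne 0.56 [347. 142.] [0.377 0.109 0.005]
{'t': 1.4, 'q': array([-1.02090340e+00,  3.58619993e-01,  1.18909653e-02,  5.30142324e-06,
       -1.22409817e+00, -2.88117613e-01]), 'qd': array([-0.0016373 , -0.00047631, -0.00055997, -0.00037323,  0.00081948,
       -0.00044273]), 'joint_efforts': array([-1.81906166e-04, -5.82372916e+01,  2.93298697e+01,  7.00218514e+00,
        1.24940299e-02,  3.09301743e-05]), 'eef_pos': array([ 0.17467125, -0.65198227,  0.20554532]), 'ee_rot': array([ 3.14156447e+00, -1.35533943e-05, -2.87981554e+00]), 'force': array([-0.5807798 ,  0.72490326,  0.28488197]), 'moment': array([0.03604895, 0.01303177, 0.01053133]), 'gripper_force': 0.0, 'width': 0.0878022334756123}
```

```bash
python3 - <<'E'
import cv2
a=cv2.imread("pics/top0.png");cv2.imwrite("pics/top_v.png",cv2.resize(a,(800,500),interpolation=3))
s=cv2.imread("pics/scene0.png")
c1=cv2.resize(a[150:290,140:280],(400,400),interpolation=3);c2=cv2.resize(s[130:260,360:490],(400,400),interpolation=3)
import numpy as np;cv2.imwrite("pics/crop.png",np.hstack([c1,c2]))
E
```

```text
(no output)
```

View pics/top_v.png

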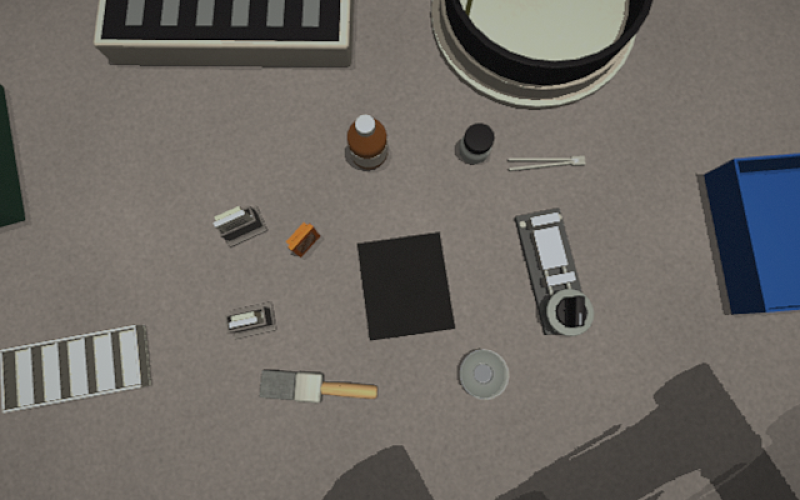

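View pics/crop.png

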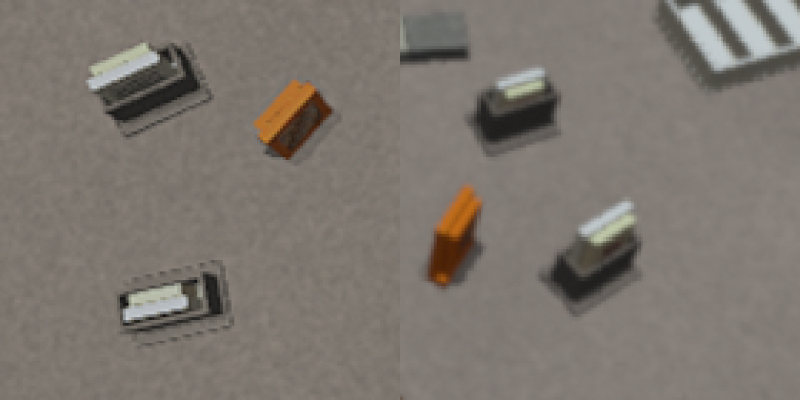

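The candidates for the block are:
- the tall white block with cream wax in the stand at (185,176), which is taller in its stand and so the larger one
- the short white block in the stand at (197,257), which is the small one
- the orange look-alike at (243,192), standing free

The close crop confirms (185,176) is the right one. Its wax faces away from the robot. Next I go above it.

```bash
cat >> h.py <<'E'
def go(x,y,z,yawdeg,s=None,verbose=True):
    s=s or get_state();Rm=R.from_euler("xyz",s["ee_rot"]).as_matrix()
    d=Rm.T@(np.array([x,y,z])-s["eef_pos"])/.25
    yaw=np.degrees(np.arctan2(Rm[1,0],Rm[0,0]));tw=-((yawdeg-yaw+180)%360-180)/180
    print("t%.1f"%s["t"],"tx %.3f ty %.3f tz %.3f twist %.4f"%(*d,tw),"yaw %.1f"%yaw,np.round(s["eef_pos"],4),"q6 %.2f"%s["q"][5])
E
python3 - <<'E'
from h import *
go(.33,-.35,.22,-130);go(.55,.245,.22,-65)
im=cv2.imread("pics/top0.png")[:,:,::-1]
for n,z in(("stand_base",.0),("mat_top",.003),("stand2_base",0)):
    r=regions_of(n,"top")
    for k in r[:2]:
        c=cv2.minAreaRect(np.argwhere(k["region"])[:,::-1].astype(np.float32))
        b=[ray("top",p,z)[:2] for p in cv2.boxPoints(c)];print(n,round(k["score"],2),k["rect"],np.round(b,3).tolist())
E
```

```text
t1.4 tx -0.913 ty 1.006 tz -0.058 twist -0.1945 yaw -165.0 [ 0.1747 -0.652   0.2055] q6 -0.29
t1.4 tx -2.379 ty 3.077 tz -0.058 twist -0.5556 yaw -165.0 [ 0.1747 -0.652   0.2055] q6 -0.29
stand_base 0.89 [176.0, 165.6, 210.5, 198.2] [[0.624, 0.288], [0.657, 0.227], [0.616, 0.204], [0.583, 0.265]]
mat_top 0.83 [291.1, 186.3, 363.2, 273.1] [[0.595, 0.066], [0.617, -0.066], [0.468, -0.087], [0.448, 0.04]]
mat_top 0.69 [414.2, 167.2, 475.5, 267.8] [[0.636, -0.165], [0.666, -0.245], [0.474, -0.303], [0.446, -0.226]]
stand2_base 0.61 [180.2, 242.8, 221.6, 270.8] [[0.488, 0.265], [0.503, 0.191], [0.458, 0.181], [0.444, 0.253]]
```

Call:
arm_command([
  {"tx": -0.9, "ty": 0.98, "tz": -0.05, "twist": -0.25},
  {"tx": -0.9, "ty": 0.98, "tz": -0.05, "twist": -0.25},
  {"tx": -0.9, "ty": 0.98, "tz": -0.05, "twist": -0.25},
  {"tx": -0.9, "ty": 0.98, "tz": -0.05, "twist": -0.25},
  {"tx": -0.9, "ty": 0.98, "tz": -0.05, "twist": -0.25},
  {"tx": -0.9, "ty": 0.98, "tz": -0.05, "twist": -0.25},
  {"tx": -0.9, "ty": 0.98, "tz": -0.05, "twist": -0.25},
  {"tx": -0.9, "ty": 0.98, "tz": -0.05, "twist": -0.25},
], claw=1)

```text
t: 2.22
eef_pos: [0.3291, -0.3554, 0.2185]
ee_rot: [-3.141, 0.0, -2.092]
force: [0.8, 0.3, 0.1]
width: 0.0876
gripper_force: 0.0
```

```bash
python3 -c "
from h import *
go(.45,-.08,.24,-90);go(.56,.23,.24,-62)"
```

```text
t2.2 tx -1.196 ty 0.129 tz -0.086 twist -0.1658 yaw -119.9 [ 0.3291 -0.3554  0.2185] q6 -0.10
t2.2 tx -2.491 ty 0.364 tz -0.086 twist -0.3214 yaw -119.9 [ 0.3291 -0.3554  0.2185] q6 -0.10
```

Call:
arm_command([
  {"tx": -1, "ty": 0.13, "tz": -0.08, "twist": -0.2},
  {"tx": -1, "ty": 0.13, "tz": -0.08, "twist": -0.2},
  {"tx": -1, "ty": 0.13, "tz": -0.08, "twist": -0.2},
  {"tx": -1, "ty": 0.13, "tz": -0.08, "twist": -0.2},
  {"tx": -1, "ty": 0.13, "tz": -0.08, "twist": -0.2},
  {"tx": -1, "ty": 0.13, "tz": -0.08, "twist": -0.2},
  {"tx": -1, "ty": 0.13, "tz": -0.08, "twist": -0.2},
  {"tx": -1, "ty": 0.13, "tz": -0.08, "twist": -0.2},
])

```text
t: 2.88
eef_pos: [0.4265, -0.1222, 0.2385]
ee_rot: [-3.141, 0.0, -1.462]
force: [-1.1, -0.1, 0.1]
width: 0.088
gripper_force: 0.0
```

```bash
python3 -c "
from h import *
go(.52,.10,.24,-62);go(.56,.21,.24,-62)
c=calibration('wrist');s=get_state();Rm=R.from_euler('xyz',s['ee_rot']).as_matrix();T=np.array(c['extrinsics']);print(np.round(Rm.T@(T[:3,3]-s['eef_pos']),3),np.round(Rm.T@T[:3,:3],2).tolist(),c['camera_matrix'][0][0])"
```

```text
t2.9 tx -0.843 ty -0.469 tz -0.005 twist -0.1208 yaw -83.7 [ 0.4265 -0.1222  0.2385] q6 -0.06
t2.9 tx -1.263 ty -0.676 tz -0.005 twist -0.1208 yaw -83.7 [ 0.4265 -0.1222  0.2385] q6 -0.06
[ 0.07 -0.   -0.18] [[0.0, -0.97, -0.26], [1.0, 0.0, -0.0], [0.0, -0.26, 0.97]] 339.0780995832729
```

Call:
arm_command([
  {"tx": -1, "ty": -0.6, "tz": 0, "twist": -0.12},
  {"tx": -1, "ty": -0.6, "tz": 0, "twist": -0.12},
  {"tx": -1, "ty": -0.6, "tz": 0, "twist": -0.12},
  {"tx": -1, "ty": -0.6, "tz": 0, "twist": -0.12},
  {"tx": -1, "ty": -0.6, "tz": 0, "twist": -0.12},
  {"tx": -1, "ty": -0.6, "tz": 0, "twist": -0.12},
  {"tx": -1, "ty": -0.6, "tz": 0, "twist": -0.12},
  {"tx": -1, "ty": -0.6, "tz": 0, "twist": -0.12},
])

```text
t: 3.55
eef_pos: [0.5511, 0.1436, 0.2367]
ee_rot: [3.141, -0.0, -1.088]
force: [-0.0, -0.3, -0.2]
width: 0.0879
gripper_force: 0.0
```

```bash
python3 -c "
from h import *
go(.617,.245,.19,-62)"
```

```text
t3.5 tx -0.237 ty -0.422 tz 0.186 twist -0.0018 yaw -62.3 [0.5511 0.1436 0.2367] q6 -0.12
```

Call:
arm_command([
  {"tx": -0.24, "ty": -0.42, "tz": 0.1, "twist": 0},
  {"tx": -0.24, "ty": -0.42, "tz": 0.15, "twist": 0},
  {"tx": -0.24, "ty": -0.42, "tz": 0.19, "twist": 0},
  {"tx": -0.24, "ty": -0.42, "tz": 0.19, "twist": 0},
  {"tx": -0.24, "ty": -0.42, "tz": 0.19, "twist": 0},
  {"tx": -0.24, "ty": -0.42, "tz": 0.19, "twist": 0},
  {"tx": -0.24, "ty": -0.42, "tz": 0.19, "twist": 0},
  {"tx": -0.24, "ty": -0.42, "tz": 0.19, "twist": 0},
])

```text
t: 4.22
eef_pos: [0.614, 0.2405, 0.1921]
ee_rot: [-3.14, 0.0, -1.09]
force: [0.1, -0.5, 0.5]
width: 0.0875
gripper_force: 0.0
```

```bash
python3 - <<'E'
from h import *
cal=calibration("wrist");im=grab_frame("wrist");np.savez("w1",im=im,K=cal["camera_matrix"],T=cal["extrinsics"])
go(.617,.245,.19,-62)
for n,z in(("block_mid",.039),("stand_base",0)):
    for r in spot_point(n,"wrist")[:3]: print(n,round(r["score"],2),np.round(r["uv"]),np.round(ray("wrist",r["uv"],z,cal),4))
for n in("block_mid","stand_base"):
    for k in regions_of(n,"wrist")[:2]: print(n,round(k["score"],2),k["rect"],k["region"].sum())
save("w1",im)
E
```

```text
t4.3 tx -0.010 ty -0.019 tz 0.009 twist -0.0026 yaw -62.5 [0.6139 0.2407 0.1922] q6 -0.19
block_mid 0.89 [386.  98.] [0.5952 0.1418 0.039 ]
block_mid 0.79 [315. 181.] [0.6175 0.2439 0.039 ]
stand_base 0.84 [315. 171.] [0.619  0.2407 0.    ]
block_mid 0.85 [367.6, 68.0, 409.0, 124.2] 1559
block_mid 0.67 [304.7, 153.2, 325.8, 212.9] 950
```

View pics/w1.png

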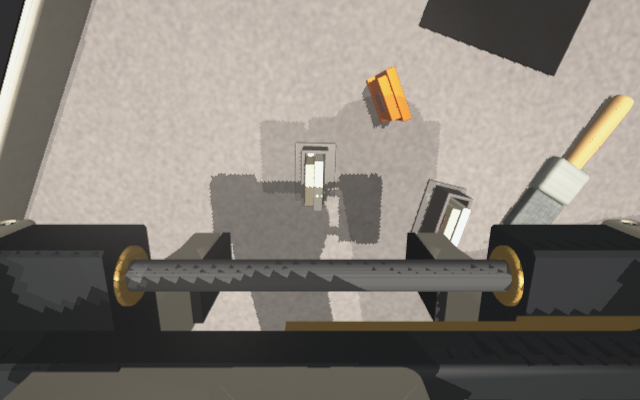

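```bash
python3 - <<'E'
from h import *
d=np.load("w1.npz");im=d["im"];cal={"camera_matrix":d["K"],"extrinsics":d["T"]}
c=im[135:225,285:345];save("c1",cv2.resize(c,None,fx=6,fy=6,interpolation=cv2.INTER_NEAREST))
a=np.radians(28)
for yawd in (26,28,30):
  a=np.radians(yawd);o=np.array([.618,.2425]);X=np.array([np.cos(a),np.sin(a)]);Y=np.array([-X[1],X[0]])
  print(yawd,[np.round((proj("x",[*(o+u*X+v*Y),0.004],cal)-[285,135])*6).tolist() for u,v in((.022,.032),(.022,-.032),(-.022,-.032),(-.022,.032))],[np.round((proj("x",[*(o+u*X+v*Y),0.074],cal)-[285,135])*6).tolist() for u,v in((0,.023),(0,-.023),(-.008,-.023),(-.008,.023))])
E
```

```text
26 [[60.0, 394.0], [63.0, 50.0], [309.0, 56.0], [295.0, 400.0]] [[173.0, 462.0], [180.0, 164.0], [234.0, 165.0], [225.0, 463.0]]
28 [[66.0, 398.0], [57.0, 54.0], [303.0, 52.0], [301.0, 396.0]] [[178.0, 462.0], [174.0, 164.0], [229.0, 163.0], [230.0, 462.0]]
30 [[72.0, 401.0], [51.0, 58.0], [296.0, 48.0], [307.0, 392.0]] [[183.0, 462.0], [169.0, 164.0], [223.0, 161.0], [235.0, 460.0]]
```

View pics/c1.png

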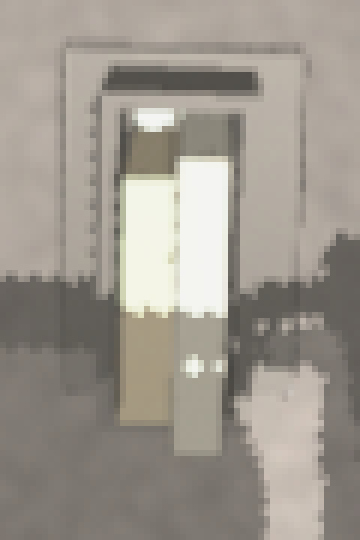

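Wrist crop: the plate's top runs from (178,158) to (222,455) and the wax is to its left, i.e. facing away from the robot. The block's yaw is about 26° and it is centred near (0.619, 0.242).

```bash
python3 -c "
from h import *
go(.619,.242,.047,-64)"
```

```text
t4.5 tx 0.008 ty -0.019 tz 0.578 twist 0.0088 yaw -62.4 [0.6138 0.2414 0.1915] q6 -0.19
```

Call:
arm_command([
  {"tx": 0.008, "ty": -0.019, "tz": 0.12, "twist": 0.0088},
  {"tx": 0.008, "ty": -0.019, "tz": 0.24, "twist": 0.0088},
  {"tx": 0.008, "ty": -0.019, "tz": 0.36, "twist": 0.0088},
  {"tx": 0.008, "ty": -0.019, "tz": 0.46, "twist": 0.0088},
  {"tx": 0.008, "ty": -0.019, "tz": 0.53, "twist": 0.0088},
  {"tx": 0.008, "ty": -0.019, "tz": 0.575, "twist": 0.0088},
  {"tx": 0.008, "ty": -0.019, "tz": 0.575, "twist": 0.0088},
  {"tx": 0.008, "ty": -0.019, "tz": 0.575, "twist": 0.0088},
])

```text
t: 5.13
eef_pos: [0.6191, 0.2422, 0.0471]
ee_rot: [3.141, -0.0, -1.116]
force: [0.4, -0.9, 0.7]
width: 0.0877
gripper_force: 0.0
```

```bash
python3 -c "
from h import *
go(.619,.242,.047,-64);print(get_state()['force'])
im=grab_frame('wrist');save('w2',im);save('w2c',cv2.resize(im[150:330,200:440],None,fx=2.5,fy=2.5,interpolation=cv2.INTER_NEAREST))"
```

```text
t5.1 tx 0.001 ty 0.001 tz 0.000 twist 0.0002 yaw -64.0 [0.6191 0.2422 0.0471] q6 -0.21
[ 0.35298776 -0.91052462  0.65961912]
```

View pics/w2c.png

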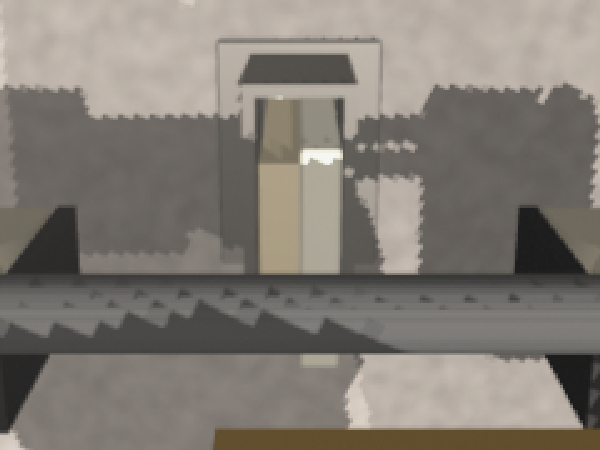

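The block, at columns 258–342, is centred between the pads at 78 and 518. I close now.

Call:
arm_command([
  {"tz": 0},
  {"tz": 0},
  {"tz": 0},
  {"tz": 0},
  {"tz": 0},
  {"tz": 0},
  {"tz": 0},
  {"tz": 0},
], claw=0, grip_force=20)

```text
invalid input
```

Call:
arm_command([
  {"tx": 0, "ty": 0, "tz": 0, "twist": 0},
  {"tx": 0, "ty": 0, "tz": 0, "twist": 0},
  {"tx": 0, "ty": 0, "tz": 0, "twist": 0},
  {"tx": 0, "ty": 0, "tz": 0, "twist": 0},
  {"tx": 0, "ty": 0, "tz": 0, "twist": 0},
  {"tx": 0, "ty": 0, "tz": 0, "twist": 0},
  {"tx": 0, "ty": 0, "tz": 0, "twist": 0},
  {"tx": 0, "ty": 0, "tz": 0, "twist": 0},
], claw=0, grip_force=20)

```text
t: 5.85
eef_pos: [0.6189, 0.2422, 0.0468]
ee_rot: [3.142, -0.0, -1.117]
force: [0.7, 0.2, -0.2]
width: 0.0397
gripper_force: 0.0
```

Call:
arm_command([
  {"tx": 0, "ty": 0, "tz": 0, "twist": 0},
  {"tx": 0, "ty": 0, "tz": 0, "twist": 0},
  {"tx": 0, "ty": 0, "tz": 0, "twist": 0},
  {"tx": 0, "ty": 0, "tz": 0, "twist": 0},
  {"tx": 0, "ty": 0, "tz": 0, "twist": 0},
  {"tx": 0, "ty": 0, "tz": 0, "twist": 0},
  {"tx": 0, "ty": 0, "tz": 0, "twist": 0},
  {"tx": 0, "ty": 0, "tz": 0, "twist": 0},
])

```text
t: 6.52
eef_pos: [0.6189, 0.2422, 0.0468]
ee_rot: [-3.142, 0.0, -1.117]
force: [1.0, 0.4, -0.4]
width: 0.0154
gripper_force: 20.0
```

Gripped at 15.4 mm, so I lift slowly.

Call:
arm_command([
  {"tx": 0, "ty": 0, "tz": -0.02, "twist": 0},
  {"tx": 0, "ty": 0, "tz": -0.06, "twist": 0},
  {"tx": 0, "ty": 0, "tz": -0.11, "twist": 0},
  {"tx": 0, "ty": 0, "tz": -0.17, "twist": 0},
  {"tx": 0, "ty": 0, "tz": -0.23, "twist": 0},
  {"tx": 0, "ty": 0, "tz": -0.28, "twist": 0},
  {"tx": 0, "ty": 0, "tz": -0.32, "twist": 0},
  {"tx": 0, "ty": 0, "tz": -0.32, "twist": 0},
])

```text
t: 7.18
eef_pos: [0.6203, 0.2429, 0.1303]
ee_rot: [-3.137, 0.0, -1.116]
force: [-0.3, 0.3, -0.9]
width: 0.0152
gripper_force: 20.0
```

```bash
python3 - <<'E'
from h import *
print(get_state()["force"],get_state()["width"]);grab_frame("wrist");im=grab_frame("scene");save("s2",im)
for n in("block_mid","stand_base","clamp_knob_grip"):
    for r in spot_point(n,"scene")[:2]: print(n,round(r["score"],2),np.round(r["uv"]))
from itertools import product
t=grab_frame("top")
for n,z in (("clamp_seat",.025),("clamp_knob_grip",.067),("clamp_jaw",0),("mat_top",.003)):
    for c in("top","scene"):
        for r in spot_point(n,c)[:1]: print(n,c,round(r["score"],2),np.round(r["uv"]),np.round(ray(c,r["uv"],z),4))
m=(im.shape);cv2.imwrite("pics/s2c.png",np.hstack([cv2.resize(im[140:260,360:480],(400,400),interpolation=3),cv2.resize(im[140:260,150:270],(400,400),interpolation=3)])[:,:,::-1])
a=np.radians(9)
go(.569,-.006,.13,-77)
E
```

```text
[-0.28708251  0.25796551 -0.91290103] 0.015175142079699784
block_mid 0.75 [434. 189.]
block_mid 0.54 [376. 206.]
stand_base 0.81 [422. 218.]
clamp_knob_grip 0.89 [202. 183.]
clamp_knob_grip 0.36 [255. 165.]
clamp_seat top 0.51 [325. 229.] [ 0.5271 -0.0132  0.025 ]
clamp_seat scene 0.76 [211. 227.] [ 0.594  -0.2315  0.025 ]
clamp_knob_grip top 0.78 [464. 250.] [ 0.4901 -0.2511  0.067 ]
clamp_knob_grip scene 0.89 [202. 183.] [ 0.5029 -0.2442  0.067 ]
clamp_jaw top 0.71 [443. 226.] [ 0.5396 -0.2384  0.    ]
clamp_jaw scene 0.7 [209. 218.] [ 0.5567 -0.2427  0.    ]
mat_top top 0.93 [327. 228.] [ 0.5297 -0.0179  0.003 ]
mat_top scene 0.92 [307. 200.] [ 0.5377 -0.0133  0.003 ]
t7.9 tx 0.805 ty 0.615 tz -0.013 twist 0.0723 yaw -64.0 [0.6189 0.2422 0.1267] q6 -0.21
```

View pics/s2c.png

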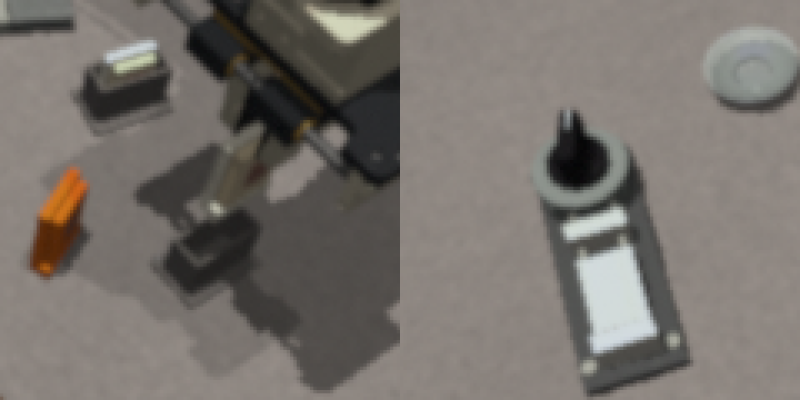

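Left crop: the block hangs clear above its upright stand. Right crop: the clamp is open. I carry the block to the mat, passing above the decoy.

```bash
python3 -c "
from h import *
go(.572,-.005,.16,-75)"
```

```text
t7.9 tx 0.806 ty 0.602 tz -0.133 twist 0.0612 yaw -64.0 [0.6189 0.2422 0.1267] q6 -0.21
```

Call:
arm_command([
  {"tx": 0.03, "ty": 0.02, "tz": -0.13, "twist": 0},
  {"tx": 0.13, "ty": 0.1, "tz": -0.13, "twist": 0.01},
  {"tx": 0.25, "ty": 0.19, "tz": -0.13, "twist": 0.02},
  {"tx": 0.38, "ty": 0.28, "tz": -0.13, "twist": 0.03},
  {"tx": 0.51, "ty": 0.38, "tz": -0.13, "twist": 0.04},
  {"tx": 0.64, "ty": 0.48, "tz": -0.13, "twist": 0.05},
  {"tx": 0.75, "ty": 0.56, "tz": -0.13, "twist": 0.061},
  {"tx": 0.806, "ty": 0.602, "tz": -0.13, "twist": 0.061},
])

```text
t: 8.55
eef_pos: [0.5707, -0.0081, 0.1597]
ee_rot: [3.142, -0.0, -1.312]
force: [-0.6, 0.6, -0.7]
width: 0.0153
gripper_force: 20.0
```

```bash
python3 - <<'E'
from h import *
go(.572,-.005,.047,-75)
cal=calibration("wrist");im=grab_frame("wrist");save("w3",im)
for n,z in(("mat_top",.003),("clamp_seat",.025),("clamp_knob_grip",.067)):
    for r in spot_point(n,"wrist")[:1]: print(n,round(r["score"],2),np.round(r["uv"]),np.round(ray("wrist",r["uv"],z,cal),4))
E
```

```text
t8.6 tx -0.011 ty -0.008 tz 0.451 twist -0.0011 yaw -75.2 [ 0.5707 -0.0081  0.1597] q6 -0.07
mat_top 0.96 [358. 185.] [ 0.5312 -0.0119  0.003 ]
```

Call:
arm_command([
  {"tx": -0.005, "ty": 0, "tz": 0.08, "twist": 0},
  {"tx": -0.01, "ty": 0, "tz": 0.18, "twist": 0},
  {"tx": -0.01, "ty": 0, "tz": 0.28, "twist": 0},
  {"tx": -0.01, "ty": 0, "tz": 0.36, "twist": 0},
  {"tx": -0.01, "ty": 0, "tz": 0.41, "twist": 0},
  {"tx": -0.01, "ty": 0, "tz": 0.435, "twist": 0},
  {"tx": -0.01, "ty": 0, "tz": 0.45, "twist": 0},
  {"tx": -0.01, "ty": 0, "tz": 0.45, "twist": 0},
])

```text
t: 9.42
eef_pos: [0.5717, -0.0018, 0.0467]
ee_rot: [3.141, -0.0, -1.307]
force: [-0.5, -1.1, 0.4]
width: 0.0155
gripper_force: 20.0
```

Call:
arm_command([
  {"tx": 0, "ty": 0, "tz": 0.004, "twist": 0},
  {"tx": 0, "ty": 0, "tz": 0.004, "twist": 0},
  {"tx": 0, "ty": 0, "tz": 0.004, "twist": 0},
  {"tx": 0, "ty": 0, "tz": 0.004, "twist": 0},
  {"tx": 0, "ty": 0, "tz": 0.004, "twist": 0},
  {"tx": 0, "ty": 0, "tz": 0.004, "twist": 0},
  {"tx": 0, "ty": 0, "tz": 0.004, "twist": 0},
  {"tx": 0, "ty": 0, "tz": 0.004, "twist": 0},
])

```text
t: 10.08
eef_pos: [0.5714, -0.0025, 0.0459]
ee_rot: [-3.141, 0.0, -1.308]
force: [0.5, 0.8, -1.1]
width: 0.0156
gripper_force: 20.0
```

Call:
arm_command([
  {"tx": 0, "ty": 0, "tz": 0, "twist": 0},
  {"tx": 0, "ty": 0, "tz": 0, "twist": 0},
  {"tx": 0, "ty": 0, "tz": 0, "twist": 0},
  {"tx": 0, "ty": 0, "tz": 0, "twist": 0},
  {"tx": 0, "ty": 0, "tz": 0, "twist": 0},
  {"tx": 0, "ty": 0, "tz": 0, "twist": 0},
  {"tx": 0, "ty": 0, "tz": 0, "twist": 0},
  {"tx": 0, "ty": 0, "tz": 0, "twist": 0},
], claw=1)

```text
t: 10.75
eef_pos: [0.5714, -0.0025, 0.0458]
ee_rot: [3.142, -0.0, -1.308]
force: [-0.2, -0.2, 0.3]
width: 0.0631
gripper_force: 0.0
```

Call:
arm_command([
  {"tx": 0, "ty": 0, "tz": -0.02, "twist": 0},
  {"tx": 0, "ty": 0, "tz": -0.04, "twist": 0},
  {"tx": 0, "ty": 0, "tz": -0.04, "twist": 0},
  {"tx": 0, "ty": 0.02, "tz": -0.04, "twist": 0},
  {"tx": 0, "ty": 0.05, "tz": -0.04, "twist": 0},
  {"tx": 0, "ty": 0.08, "tz": -0.04, "twist": 0},
  {"tx": 0, "ty": 0.11, "tz": -0.04, "twist": 0},
  {"tx": 0, "ty": 0.12, "tz": -0.04, "twist": 0},
])

```text
t: 11.42
eef_pos: [0.5406, -0.0107, 0.0557]
ee_rot: [3.141, 0.0, -1.309]
force: [-0.4, -0.0, 0.3]
width: 0.0881
gripper_force: 0.0
```

```bash
python3 - <<'E'
from h import *
im=grab_frame("wrist");s=grab_frame("scene");go(0.57,0,.05,-75);print(get_state()["width"])
cv2.imwrite("pics/w4.png",np.hstack([cv2.resize(im,(480,300)),cv2.resize(s[120:270,210:370],(320,300),interpolation=3)])[:,:,::-1])
E
```

```text
t11.5 tx -0.011 ty -0.120 tz 0.024 twist 0.0002 yaw -75.0 [ 0.5417 -0.0105  0.056 ] q6 -0.08
0.0873954856195224
```

View pics/w4.png

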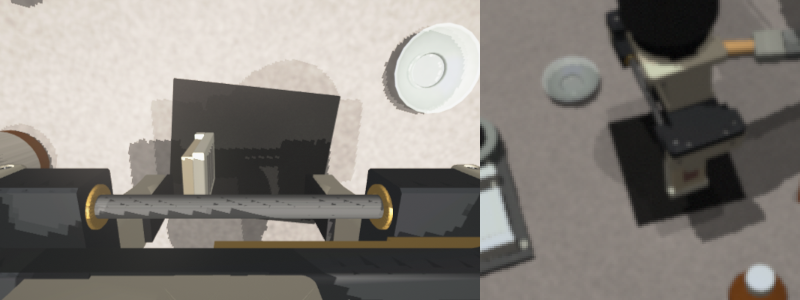

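The block stands at wrist pixels (185–212, 132–192), close to the left pad on its wax side. I push it over.

Call:
arm_command([
  {"tx": 0, "ty": 0.015, "tz": 0, "twist": 0},
  {"tx": 0, "ty": 0.03, "tz": 0, "twist": 0},
  {"tx": 0, "ty": 0.045, "tz": 0, "twist": 0},
  {"tx": 0, "ty": 0.06, "tz": 0, "twist": 0},
  {"tx": 0, "ty": 0.075, "tz": 0, "twist": 0},
  {"tx": 0, "ty": 0.09, "tz": 0, "twist": 0},
  {"tx": 0, "ty": 0.105, "tz": 0, "twist": 0},
  {"tx": 0, "ty": 0.12, "tz": 0, "twist": 0},
])

```text
t: 12.18
eef_pos: [0.513, -0.0181, 0.0558]
ee_rot: [3.142, -0.0, -1.308]
force: [0.5, 0.2, -0.9]
width: 0.0876
gripper_force: 0.0
```

```bash
python3 - <<'E'
from h import *
cal=calibration("wrist");im=grab_frame("wrist");s=grab_frame("scene");go(0.57,0,.15,-165)
cv2.imwrite("pics/w5.png",np.hstack([cv2.resize(im,(480,300)),cv2.resize(s[120:270,210:370],(320,300),interpolation=3)])[:,:,::-1])
for r in spot_point("block_mid","wrist")[:3]: print(round(r["score"],2),np.round(r["uv"]),np.round(ray("wrist",r["uv"],.011,cal),4))
for r in spot_point("block_mid","scene")[:3]: print(round(r["score"],2),np.round(r["uv"]),np.round(ray("scene",r["uv"],.011),4))
E
```

```text
t12.3 tx -0.011 ty -0.240 tz -0.377 twist 0.5002 yaw -75.0 [ 0.5128 -0.0182  0.0558] q6 -0.09
0.85 [220. 224.] [0.5777 0.0086 0.011 ]
0.73 [372. 208.] [0.5851 0.1335 0.011 ]
0.66 [312. 202.] [ 0.5516 -0.0029  0.011 ]
```

View pics/w5.png

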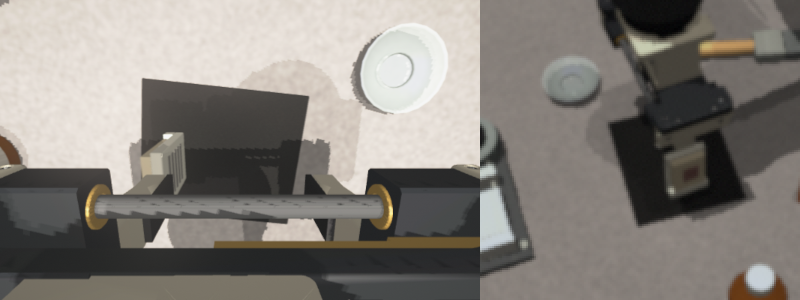

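In the scene crop the block still leans against the pad. I push a bit further.

Call:
arm_command([
  {"tx": 0, "ty": 0.01, "tz": 0, "twist": 0},
  {"tx": 0, "ty": 0.02, "tz": 0, "twist": 0},
  {"tx": 0, "ty": 0.03, "tz": 0, "twist": 0},
  {"tx": 0, "ty": 0.04, "tz": 0, "twist": 0},
  {"tx": 0, "ty": 0.05, "tz": 0, "twist": 0},
  {"tx": 0, "ty": 0.06, "tz": 0, "twist": 0},
  {"tx": 0, "ty": 0.06, "tz": 0, "twist": 0},
  {"tx": 0, "ty": 0.06, "tz": 0, "twist": 0},
])

```text
t: 13.05
eef_pos: [0.4989, -0.0219, 0.0559]
ee_rot: [-3.141, 0.0, -1.308]
force: [0.7, 0.1, -0.2]
width: 0.0878
gripper_force: 0.0
```

```bash
python3 - <<'E'
from h import *
cal=calibration("wrist");im=grab_frame("wrist");s=grab_frame("scene");go(0.57,0,.15,-165)
cv2.imwrite("pics/w6.png",np.hstack([cv2.resize(im,(480,300)),cv2.resize(s[120:270,210:370],(320,300),interpolation=3)])[:,:,::-1])
for r in spot_point("block_mid","wrist")[:3]: print(round(r["score"],2),np.round(r["uv"]),np.round(ray("wrist",r["uv"],.011,cal),4))
for r in regions_of("block_mid","wrist")[:3]: print(round(r["score"],2),r["rect"],r["region"].sum())
for r in spot_point("block_mid","scene")[:3]: print(round(r["score"],2),np.round(r["uv"]),np.round(ray("scene",r["uv"],.011),4))
E
```

```text
t13.2 tx -0.011 ty -0.297 tz -0.376 twist 0.5002 yaw -75.0 [ 0.4991 -0.0219  0.0559] q6 -0.09
0.71 [198. 224.] [0.5786 0.0087 0.011 ]
0.85 [156.7, 177.5, 227.6, 258.1] 3491
0.71 [314. 203.] [0.554  0.0008 0.011 ]
0.65 [374. 207.] [0.5836 0.1381 0.011 ]
```

View pics/w6.png

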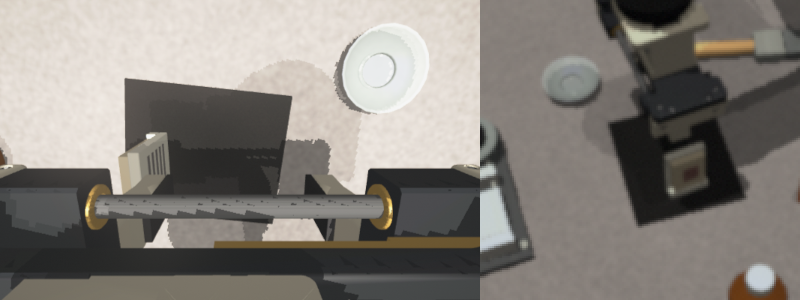

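```bash
python3 - <<'E'
from h import *
def tri(uw,us):
    A=[];b=[]
    for c,u in(("wrist",uw),("scene",us)):
        k=calibration(c);K=np.array(k["camera_matrix"]);T=np.array(k["extrinsics"]);P=K@np.linalg.inv(T)[:3]
        for i in(0,1): r=u[i]*P[2]-P[i];A.append(r[:3]);b.append(-r[3])
    x,res,*_=np.linalg.lstsq(np.array(A),np.array(b),rcond=None);return np.round(x,4),res
print(tri([198,224],[314,203]))
grab_frame("wrist")
print([ (round(r["score"],2),np.round(r["uv"],1)) for r in spot_point("block_mid","wrist")[:2]])
s=grab_frame("scene")
print([ (round(r["score"],2),np.round(r["uv"],1)) for r in spot_point("block_mid","scene")[:3]])
# colour test: wax/plate outlines in the scene
r=[k for k in regions_of("block_mid","scene") if k["rect"][0]>280 and k["rect"][2]<350]
for k in r: 
    print(np.round(k["rect"]),round(k["score"],2)); c=cv2.minAreaRect(np.argwhere(k["region"])[:,::-1].astype(np.float32));print(np.round(cv2.boxPoints(c)))
a=np.radians(15);X=np.array([np.cos(a),np.sin(a)]);Y=np.array([-X[1],X[0]])
def outline(o,dx,z0,z1): return [np.round(proj("scene",[*(np.array(o)+u*X+v*Y),z])).tolist() for u,v,z in((dx[0],-.023,z0),(dx[0],.023,z0),(dx[1],.023,z1),(dx[1],-.023,z1))]
print("standing",outline((.5714,-.0025),(.008,.008),.003,.073));print("lying",outline((.529,-.014),(.035,-.035),.019,.019))
E
```

```text
(array([ 0.571 , -0.0007,  0.0371]), array([0.64345395]))
[(0.64, array([196.5, 225.1]))]
[(0.69, array([316.3, 204.7])), (0.51, array([375.8, 209.1]))]
[303. 192. 321. 218.] 0.87
[[301. 194.]
 [321. 192.]
 [324. 216.]
 [304. 219.]]
standing [[305.0, 217.0], [324.0, 211.0], [324.0, 194.0], [304.0, 201.0]]
lying [[302.0, 208.0], [321.0, 201.0], [309.0, 179.0], [291.0, 185.0]]
```

Triangulated, the block centre is (0.571, -0.001, 0.037), so it still stands untouched. The open finger tips evidently rise (linkage gripper) and passed over it. I'll push it instead with the shut fingers from the wax side, with the tool turned 90°.

```bash
python3 -c "
from h import *
go(.6145,.0107,.112,-165)"
```

```text
t13.6 tx -0.006 ty -0.480 tz -0.225 twist 0.5002 yaw -75.0 [ 0.499  -0.0219  0.0558] q6 -0.09
```

Call:
arm_command([
  {"tx": 0, "ty": 0, "tz": -0.12, "twist": 0},
  {"tx": 0, "ty": 0, "tz": -0.225, "twist": 0},
  {"tx": 0, "ty": -0.08, "tz": -0.225, "twist": 0.04},
  {"tx": 0, "ty": -0.2, "tz": -0.225, "twist": 0.08},
  {"tx": 0, "ty": -0.34, "tz": -0.225, "twist": 0.12},
  {"tx": 0, "ty": -0.48, "tz": -0.225, "twist": 0.16},
  {"tx": -0.006, "ty": -0.48, "tz": -0.225, "twist": 0.2},
  {"tx": -0.006, "ty": -0.48, "tz": -0.225, "twist": 0.24},
], claw=0)

```text
t: 14.22
eef_pos: [0.6158, 0.0112, 0.1109]
ee_rot: [3.141, -0.001, -2.065]
force: [-0.6, -0.7, -0.7]
width: 0.04
gripper_force: 0.0
```

Call:
arm_command([
  {"tx": 0, "ty": 0, "tz": 0, "twist": 0.26},
  {"tx": 0, "ty": 0, "tz": 0, "twist": 0.26},
  {"tx": 0, "ty": 0, "tz": 0, "twist": 0.26},
  {"tx": 0, "ty": 0, "tz": 0, "twist": 0.26},
  {"tx": 0, "ty": 0, "tz": 0, "twist": 0.26},
  {"tx": 0, "ty": 0, "tz": 0, "twist": 0.26},
  {"tx": 0, "ty": 0, "tz": 0, "twist": 0.26},
  {"tx": 0, "ty": 0, "tz": 0, "twist": 0.26},
])

```text
t: 14.88
eef_pos: [0.6143, 0.0106, 0.1119]
ee_rot: [3.142, -0.0, -2.878]
force: [-0.3, 0.8, -0.7]
width: 0.0005
gripper_force: 0.0
```

```bash
python3 - <<'E'
from h import *
go(.6145,.0107,.055,-165)
cal=calibration("wrist");grab_frame("wrist")
print([ (round(r["score"],2),np.round(r["uv"],1),np.round(ray("wrist",r["uv"],.038,cal),4)) for r in spot_point("block_mid","wrist")[:2]])
grab_frame("scene")
print([ (round(r["score"],2),np.round(r["uv"],1),np.round(ray("scene",r["uv"],.038),4)) for r in spot_point("block_mid","scene")[:3]], get_state()["width"])
E
```

```text
t14.9 tx -0.001 ty 0.000 tz 0.228 twist 0.0005 yaw -164.9 [0.6143 0.0106 0.1119] q6 -1.64
[(0.76, array([484. , 216.9]), array([0.5946, 0.1398, 0.038 ])), (0.62, array([314.6, 142.2]), array([ 0.573 , -0.0037,  0.038 ]))]
[(0.84, array([312.3, 202.6]), array([ 0.5693, -0.0033,  0.038 ])), (0.82, array([374.9, 206. ]), array([0.597 , 0.1345, 0.038 ])), (0.17, array([211.8, 214.9]), array([ 0.5716, -0.228 ,  0.038 ]))] 0.0005754533138608443
```

Call:
arm_command([
  {"tx": 0, "ty": 0, "tz": 0.1, "twist": 0},
  {"tx": 0, "ty": 0, "tz": 0.2, "twist": 0},
  {"tx": 0, "ty": 0, "tz": 0.228, "twist": 0},
  {"tx": 0.02, "ty": 0, "tz": 0.228, "twist": 0},
  {"tx": 0.04, "ty": 0, "tz": 0.228, "twist": 0},
  {"tx": 0.06, "ty": 0, "tz": 0.228, "twist": 0},
  {"tx": 0.075, "ty": 0, "tz": 0.228, "twist": 0},
  {"tx": 0.085, "ty": 0, "tz": 0.228, "twist": 0},
])

```text
t: 15.75
eef_pos: [0.5939, 0.005, 0.0564]
ee_rot: [3.142, 0.002, -2.875]
force: [0.8, -0.4, -0.3]
width: 0.0005
gripper_force: 0.0
```

Call:
arm_command([
  {"tx": 0.015, "ty": 0, "tz": 0, "twist": 0},
  {"tx": 0.03, "ty": 0, "tz": 0, "twist": 0},
  {"tx": 0.045, "ty": 0, "tz": 0, "twist": 0},
  {"tx": 0.06, "ty": 0, "tz": 0, "twist": 0},
  {"tx": 0.075, "ty": 0, "tz": 0, "twist": 0},
  {"tx": 0.09, "ty": 0, "tz": 0, "twist": 0},
  {"tx": 0.09, "ty": 0, "tz": 0, "twist": 0},
  {"tx": 0.09, "ty": 0, "tz": 0, "twist": 0},
])

```text
t: 16.42
eef_pos: [0.5722, -0.0009, 0.0551]
ee_rot: [-3.142, 0.0, -2.875]
force: [0.8, -0.3, -0.3]
width: 0.0006
gripper_force: 0.0
```

```bash
cat >> h.py <<'E'
def tri(uw,us):
    A=[];b=[]
    for c,u in(("wrist",uw),("scene",us)):
        k=calibration(c);K=np.array(k["camera_matrix"]);T=np.array(k["extrinsics"]);P=K@np.linalg.inv(T)[:3]
        for i in(0,1): r=u[i]*P[2]-P[i];A.append(r[:3]);b.append(-r[3])
    x,res,*_=np.linalg.lstsq(np.array(A),np.array(b),rcond=None);return np.round(x,4),np.round(res,1)
def look(z):
    go(.53,-.013,.12,-165);grab_frame("wrist");a=spot_point("block_mid","wrist");grab_frame("scene");b=spot_point("block_mid","scene")
    for c,l in(("wrist",a),("scene",b)):
        for r in l[:2]: print(c,round(r["score"],2),np.round(r["uv"],0),np.round(ray(c,r["uv"],z),4))
    print([tri(i["uv"],j["uv"]) for i in a[:2] for j in b[:2]])
E
python3 -c "
from h import *
look(.011)"
```

```text
t16.4 tx 0.175 ty -0.002 tz -0.259 twist 0.0015 yaw -164.7 [ 0.5722 -0.0009  0.0551] q6 -1.64
wrist 0.6 [515. 303.] [0.6037 0.159  0.011 ]
wrist 0.57 [315. 220.] [ 0.5799 -0.0018  0.011 ]
scene 0.93 [314. 203.] [0.554  0.0027 0.011 ]
scene 0.67 [376. 210.] [0.5932 0.1408 0.011 ]
[(array([0.5865, 0.0294, 0.1139]), array([674.7])), (array([0.5992, 0.1411, 0.0266]), array([7.5])), (array([ 0.571 , -0.001 ,  0.0379]), array([1.7])), (array([0.5943, 0.082 , 0.0208]), array([1394.9]))]
```

```bash
python3 - <<'E'
from h import *
w=grab_frame("wrist");s=grab_frame("scene");t=grab_frame("top")
a=cv2.resize(w[100:350,160:480],(480,375));b=cv2.resize(s[150:240,260:368],(320,266),interpolation=3);c=cv2.resize(t[170:280,280:412],(320,266),interpolation=3)
o=np.zeros((532,800,3),np.uint8);o[:375,:480]=a;o[:266,480:]=b;o[266:,480:]=c
save("comp",o)
E
```

```text
(no output)
```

View pics/comp.png

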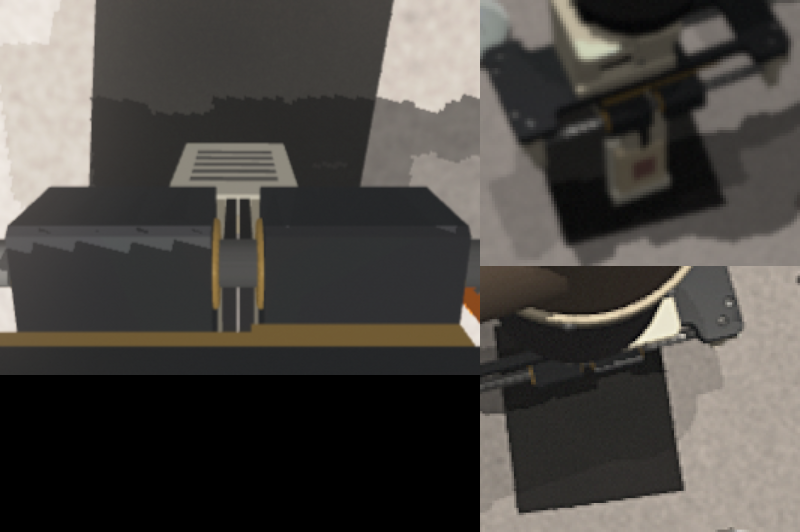

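The last view, a composite, shows the block's slotted back at wrist pixels (273–359, 195–225) beyond the shut fingers. I work out its tilt from those corner pixels.

```bash
python3 - <<'E'
from h import *
c=calibration("wrist");K=np.array(c["camera_matrix"]);T=np.array(c["extrinsics"])
for l,r,v in((285,349,195.3),(273.5,358.7,224.5)):
    d=K[0,0]*.046/(r-l);p=T[:3,:3]@(d*np.linalg.solve(K,[(l+r)/2,v,1]))+T[:3,3];print(d,np.round(p,4))
a=np.radians(15);X=np.array([np.cos(a),np.sin(a)]);Y=np.array([-X[1],X[0]])
for x,z in((.563,.003),(.563,.03),(.563,.073),(.579,.073),(.572,.055)):
    for v in(-.023,.023): print(x,z,v,np.round(proj("wrist",[x+v*Y[0],-.003+v*Y[1],z]),1),np.round(proj("scene",[x+v*Y[0],-.003+v*Y[1],z]),1))
# detected region in wrist image
w=grab_frame("wrist")
for k in regions_of("block_mid","wrist")[:3]: print(round(k["score"],2),np.round(k["rect"]))
s=get_state();print(s["force"],s["moment"],s["eef_pos"])
g=w[180:260:4,310:330].mean(1).astype(int);print(g.tolist())
E
```

```text
0.24371238407547738 [ 0.5654 -0.0041 -0.0014]
0.18307033545575768 [ 0.5655 -0.0044  0.0614]
0.563 0.003 -0.023 [286.7 193.9] [303.2 211.6]
0.563 0.003 0.023 [352.  194.2] [321.5 205.1]
0.563 0.03 -0.023 [282.9 204.6] [302.8 205.4]
0.563 0.03 0.023 [356.2 204.9] [321.5 198.9]
0.563 0.073 -0.023 [274.4 228.2] [302. 195.]
0.563 0.073 0.023 [365.4 228.6] [321.5 188.3]
0.579 0.073 -0.023 [267.2 256.3] [302.8 201.1]
0.579 0.073 0.023 [356.2 256.7] [322.4 194.3]
0.572 0.055 -0.023 [274.6 231.7] [302.8 202.9]
0.572 0.055 0.023 [356.3 232.1] [322.  196.1]
0.97 [275. 198. 360. 256.]
0.86 [469. 294. 580. 333.]
[ 0.7183399  -0.29942525 -0.48288518] [-0.03139183 -0.00823562  0.01120599] [ 0.57226017 -0.00085216  0.05499072]
[[43, 42, 41], [44, 42, 41], [43, 43, 41], [43, 43, 41], [127, 123, 114], [122, 118, 109], [118, 114, 105], [121, 117, 108], [129, 126, 116], [137, 132, 121], [103, 99, 93], [142, 138, 126], [141, 137, 126], [147, 143, 130], [73, 71, 66], [68, 66, 62], [63, 60, 55], [62, 60, 54], [61, 58, 53], [57, 55, 52]]
```

Call:
arm_command([
  {"tx": -0.06, "ty": 0, "tz": 0, "twist": 0},
  {"tx": -0.14, "ty": 0, "tz": 0, "twist": 0},
  {"tx": -0.18, "ty": 0, "tz": 0, "twist": 0},
  {"tx": -0.18, "ty": 0, "tz": 0.08, "twist": 0},
  {"tx": -0.18, "ty": 0, "tz": 0.14, "twist": 0},
  {"tx": -0.18, "ty": 0, "tz": 0.18, "twist": 0},
  {"tx": -0.18, "ty": 0, "tz": 0.2, "twist": 0},
  {"tx": -0.18, "ty": 0, "tz": 0.2, "twist": 0},
])

```text
t: 17.53
eef_pos: [0.6148, 0.0107, 0.0038]
ee_rot: [-3.141, -0.002, -2.875]
force: [-0.0, -0.7, 0.6]
width: 0.0004
gripper_force: 0.0
```

```bash
python3 - <<'E'
from h import *
look(.038);print(get_state()["force"])
E
```

```text
t17.5 tx 0.353 ty -0.002 tz -0.464 twist 0.0014 yaw -164.7 [0.6148 0.0107 0.0038] q6 -1.64
wrist 0.82 [316. 164.] [ 0.5734 -0.0023  0.038 ]
wrist 0.67 [589. 285.] [0.5955 0.141  0.038 ]
scene 0.86 [372. 206.] [0.5976 0.1289 0.038 ]
scene 0.53 [198. 180.] [ 0.4714 -0.2612  0.038 ]
[(array([0.592 , 0.0753, 0.046 ]), array([1227.3])), (array([ 0.5852, -0.1333,  0.2267]), array([3214.9])), (array([0.5969, 0.1312, 0.0434]), array([7.2])), (array([ 0.5854, -0.1622,  0.2839]), array([1842.]))]
[-0.57743473  0.08463261 -0.17761099]
```

Call:
arm_command([
  {"tx": 0, "ty": 0, "tz": 0.004, "twist": 0},
  {"tx": 0, "ty": 0, "tz": 0.008, "twist": 0},
  {"tx": 0, "ty": 0, "tz": 0.01, "twist": 0},
  {"tx": 0, "ty": 0, "tz": 0.01, "twist": 0},
  {"tx": 0, "ty": 0, "tz": 0.01, "twist": 0},
  {"tx": 0, "ty": 0, "tz": 0.01, "twist": 0},
  {"tx": 0, "ty": 0, "tz": 0.01, "twist": 0},
  {"tx": 0, "ty": 0, "tz": 0.01, "twist": 0},
])

```text
t: 18.4
eef_pos: [0.6157, 0.011, 0.0026]
ee_rot: [-3.142, -0.0, -2.875]
force: [0.6, -0.3, 0.3]
width: 0.0005
gripper_force: 0.0
```

Call:
arm_command([
  {"tx": 0, "ty": 0, "tz": 0.01, "twist": 0},
  {"tx": 0, "ty": 0, "tz": 0.012, "twist": 0},
  {"tx": 0, "ty": 0, "tz": 0.012, "twist": 0},
  {"tx": 0, "ty": 0, "tz": 0.012, "twist": 0},
  {"tx": 0, "ty": 0, "tz": 0.012, "twist": 0},
  {"tx": 0, "ty": 0, "tz": 0.012, "twist": 0},
  {"tx": 0, "ty": 0, "tz": 0.012, "twist": 0},
  {"tx": 0, "ty": 0, "tz": 0.012, "twist": 0},
])

```text
t: 19.07
eef_pos: [0.6157, 0.011, -0.0004]
ee_rot: [3.142, 0.0, -2.875]
force: [-0.7, -0.3, 0.3]
width: 0.0005
gripper_force: 0.0
```

The tips clearly end above the reported TCP, by roughly 18–19 mm. I push again with the TCP about 20 mm lower.

Call:
arm_command([
  {"tx": 0, "ty": 0.01, "tz": -0.1, "twist": 0},
  {"tx": 0, "ty": 0.01, "tz": -0.135, "twist": 0},
  {"tx": 0.02, "ty": 0.01, "tz": -0.135, "twist": 0},
  {"tx": 0.045, "ty": 0.01, "tz": -0.135, "twist": 0},
  {"tx": 0.065, "ty": 0.01, "tz": -0.135, "twist": 0},
  {"tx": 0.08, "ty": 0.01, "tz": -0.135, "twist": 0},
  {"tx": 0.09, "ty": 0.01, "tz": -0.135, "twist": 0},
  {"tx": 0.1, "ty": 0.01, "tz": -0.135, "twist": 0},
])

```text
t: 19.73
eef_pos: [0.5903, 0.0066, 0.0329]
ee_rot: [-3.142, -0.001, -2.875]
force: [0.8, 0.5, 0.6]
width: 0.0003
gripper_force: 0.0
```

Call:
arm_command([
  {"tx": 0.012, "ty": 0, "tz": 0, "twist": 0},
  {"tx": 0.024, "ty": 0, "tz": 0, "twist": 0},
  {"tx": 0.036, "ty": 0, "tz": 0, "twist": 0},
  {"tx": 0.048, "ty": 0, "tz": 0, "twist": 0},
  {"tx": 0.06, "ty": 0, "tz": 0, "twist": 0},
  {"tx": 0.072, "ty": 0, "tz": 0, "twist": 0},
  {"tx": 0.072, "ty": 0, "tz": 0, "twist": 0},
  {"tx": 0.072, "ty": 0, "tz": 0, "twist": 0},
])

```text
t: 20.4
eef_pos: [0.5734, 0.002, 0.0334]
ee_rot: [-3.142, 0.0, -2.875]
force: [1.0, 0.0, 0.6]
width: 0.0004
gripper_force: 0.0
```

```bash
python3 - <<'E'
from h import *
look(.011);print(get_state()["force"])
for k in regions_of("block_mid","scene")[:2]: print(np.round(k["rect"]),round(k["score"],2))
for k in regions_of("block_mid","wrist")[:2]: print(np.round(k["rect"]),round(k["score"],2))
E
```

```text
t20.4 tx 0.183 ty -0.012 tz -0.346 twist 0.0015 yaw -164.7 [0.5734 0.002  0.0334] q6 -1.65
wrist 0.79 [311. 150.] [ 0.5325 -0.014   0.011 ]
wrist 0.69 [531. 325.] [0.6081 0.162  0.011 ]
scene 0.7 [374. 207.] [0.5826 0.1392 0.011 ]
scene 0.57 [308. 195.] [ 0.5308 -0.0091  0.011 ]
[(array([0.5612, 0.0792, 0.0029]), array([1809.2])), (array([ 0.5323, -0.0111,  0.0135]), array([1.6])), (array([0.5964, 0.1355, 0.0374]), array([2.7])), (array([0.5764, 0.0153, 0.1282]), array([582.9]))]
[ 0.48329168 -0.91571078 -0.44231793]
[367. 192. 389. 223.] 0.63
[294. 192. 321. 212.] 0.61
```

The block toppled and now lies at (0.532, -0.012, z≈0.012). I go above it, open the gripper and look.

Call:
arm_command([
  {"tx": 0, "ty": 0, "tz": -0.14, "twist": 0},
  {"tx": 0.08, "ty": 0, "tz": -0.25, "twist": 0},
  {"tx": 0.17, "ty": 0, "tz": -0.25, "twist": 0},
  {"tx": 0.17, "ty": 0, "tz": -0.25, "twist": 0},
  {"tx": 0.17, "ty": 0, "tz": -0.25, "twist": 0},
  {"tx": 0.17, "ty": 0, "tz": -0.25, "twist": 0},
  {"tx": 0.17, "ty": 0, "tz": -0.25, "twist": 0},
  {"tx": 0.17, "ty": 0, "tz": -0.25, "twist": 0},
], claw=1)

```text
t: 21.37
eef_pos: [0.5328, -0.009, 0.0953]
ee_rot: [-3.141, -0.001, -2.875]
force: [-0.2, -0.1, -0.7]
width: 0.0483
gripper_force: 0.0
```

```bash
cat >> h.py <<'E'
def mask_rect(img,cal,cam,box,z,lo):
    x0,y0,x1,y1=[int(v) for v in box];g=cv2.cvtColor(img,cv2.COLOR_RGB2GRAY)[y0:y1,x0:x1]
    m=(g>lo).astype(np.uint8);n,lab,st,_=cv2.connectedComponentsWithStats(m);i=1+np.argmax(st[1:,4])
    pts=np.argwhere(lab==i)[:,::-1]+[x0,y0]
    w=np.array([ray(cam,p,z,cal)[:2] for p in pts]);(c,(a,b),_)=r=cv2.minAreaRect((w*1e3).astype(np.float32));bp=cv2.boxPoints(r)
    e=[bp[1]-bp[0],bp[2]-bp[1]];l=max(e,key=np.linalg.norm);ang=np.degrees(np.arctan2(l[1],l[0]));ang=(ang+90)%180-90
    return np.round(c,1),round(a,1),round(b,1),round(float(ang),1)
E
python3 - <<'E'
from h import *
go(.532,-.012,.05,-165)
cal=calibration("wrist");im=grab_frame("wrist");np.savez("w7",im=im,K=cal["camera_matrix"],T=cal["extrinsics"])
for r in spot_point("block_mid","wrist")[:2]: print(round(r["score"],2),np.round(r["uv"]),np.round(ray("wrist",r["uv"],.011,cal),4))
for k in regions_of("block_mid","wrist")[:3]:
    b=k["rect"];print(round(k["score"],2),np.round(b));p=np.argwhere(k["region"])[:,::-1]
    w=np.array([ray("wrist",q,.012,cal)[:2]*1e3 for q in p],np.float32);print(cv2.minAreaRect(w))
    print(mask_rect(im,cal,"wrist",[b[0]-5,b[1]-5,b[2]+5,b[3]+5],.012,90))
g=cv2.cvtColor(im,cv2.COLOR_RGB2GRAY);print(g[100:260:8,250:390:10])
E
```

```text
t21.4 tx 0.006 ty -0.011 tz 0.181 twist 0.0015 yaw -164.7 [ 0.5328 -0.009   0.0953] q6 -1.66
0.82 [310. 189.] [ 0.5291 -0.0171  0.011 ]
0.85 [285. 146. 347. 237.]
((530.7794189453125, -13.991718292236328), (73.14410400390625, 46.91979217529297), 15.271239280700684)
(array([530.5, -14.6]), 73.9, 47.9, 15.3)
[[ 79  78  77  77  77  76  76  77  76  75  97 170 187 196]
 [ 76  77  75  76  76  76  74  76  74  72  73  72  72  71]
 [ 76  75  74  75  75  76  75  74  73  71  71  71  70  70]
 [ 75  75  76  75  75  75  74  73  71  73  70  69  68  68]
 [ 75  76  75  74  73  75  76  75  73  71  69  69  68  68]
 [ 74  74  74  74  74  74  74  75  72  71  69  67  67  68]
 [ 75  74  73  75 247 247 247 247 247 247  70  66  67  67]
 [ 74  74  73  73 247 247 247 247 247 247  68  67  65  66]
 [ 62  61  61  74 181 182 182 221 247 244  63  51  47  47]
 [ 62  60  61  60 180 181 129 136 182 188  52  49  47  45]
 [ 61  60  60  60 180 180 121 120 181 190  52  48  45  43]
 [ 60  59  59  60 178 179 119 119 179 188  50  47  46  43]
 [ 59  59  58  59 177 177 118 118 179 187  49  46  45  42]
 [ 58  57  58  58 176 177 176 177 177 186  47  45  44  41]
 [ 58  57  57  56 175 175 176 176 176 185  46  43  42  45]
 [ 57  59  60  60 163 164 167 208 209 158  48  45  44  46]
 [ 60  58  58  59 228 228 228 228 229 229  50  49  47  46]
 [120 111  52  57  57  56  56  54  52  50  48  48  37 118]
 [119  48  49  72  56  55  54  53  51  48  48  46  35 106]
 [129  48  48  72  72  70  71  51  51  50  48  47  33  37]]
```

Brightness rows and mask: the block lies wax up, centred at (0.5307, -0.0143), with its length at 15.3°, so the yaw already suits. I descend over it.

```bash
python3 - <<'E'
from h import *
go(.5307,-.0143,-.008,-164.7)
E
```

```text
t21.5 tx 0.013 ty -0.018 tz 0.413 twist -0.0002 yaw -164.7 [ 0.5327 -0.0091  0.0953] q6 -1.66
```

Call:
arm_command([
  {"tx": 0.013, "ty": -0.018, "tz": 0.02, "twist": 0},
  {"tx": 0.013, "ty": -0.018, "tz": 0.08, "twist": 0},
  {"tx": 0.013, "ty": -0.018, "tz": 0.16, "twist": 0},
  {"tx": 0.013, "ty": -0.018, "tz": 0.24, "twist": 0},
  {"tx": 0.013, "ty": -0.018, "tz": 0.31, "twist": 0},
  {"tx": 0.013, "ty": -0.018, "tz": 0.37, "twist": 0},
  {"tx": 0.013, "ty": -0.018, "tz": 0.4, "twist": 0},
  {"tx": 0.013, "ty": -0.018, "tz": 0.413, "twist": 0},
])

```text
t: 22.18
eef_pos: [0.5295, -0.0149, -0.009]
ee_rot: [-3.141, -0.003, -2.875]
force: [-0.7, 0.3, 1.3]
width: 0.0878
gripper_force: 0.0
```

Call:
arm_command([
  {"tx": 0, "ty": 0, "tz": 0.005, "twist": 0},
  {"tx": 0, "ty": 0, "tz": 0.01, "twist": 0},
  {"tx": 0, "ty": 0, "tz": 0.015, "twist": 0},
  {"tx": 0, "ty": 0, "tz": 0.02, "twist": 0},
  {"tx": 0, "ty": 0, "tz": 0.02, "twist": 0},
  {"tx": 0, "ty": 0, "tz": 0.02, "twist": 0},
  {"tx": 0, "ty": 0, "tz": 0.02, "twist": 0},
  {"tx": 0, "ty": 0, "tz": 0.02, "twist": 0},
])

```text
t: 22.85
eef_pos: [0.5307, -0.0142, -0.0122]
ee_rot: [3.142, 0.0, -2.875]
force: [-0.4, -0.4, 0.8]
width: 0.0875
gripper_force: 0.0
```

Call:
arm_command([
  {"tx": 0, "ty": 0, "tz": 0, "twist": 0},
  {"tx": 0, "ty": 0, "tz": 0, "twist": 0},
  {"tx": 0, "ty": 0, "tz": 0, "twist": 0},
  {"tx": 0, "ty": 0, "tz": 0, "twist": 0},
  {"tx": 0, "ty": 0, "tz": 0, "twist": 0},
  {"tx": 0, "ty": 0, "tz": 0, "twist": 0},
  {"tx": 0, "ty": 0, "tz": 0, "twist": 0},
  {"tx": 0, "ty": 0, "tz": 0, "twist": 0},
], claw=0, grip_force=20)

```text
t: 23.52
eef_pos: [0.5305, -0.0143, -0.0124]
ee_rot: [3.142, -0.0, -2.875]
force: [-0.7, 0.1, -1.2]
width: 0.0453
gripper_force: 20.0
```

```bash
python3 - <<'E'
from h import *
s=get_state();print(s["width"],s["gripper_force"],s["force"])
# clamp geometry from the first top and scene pictures (undisturbed)
for cam in("top","scene"):
    im=cv2.imread(f"pics/{cam}0.png")[:,:,::-1]
    box=(405,160,480,270) if cam=="top" else (180,150,250,260)
    g=cv2.cvtColor(im,cv2.COLOR_RGB2GRAY)[box[1]:box[3],box[0]:box[2]]
    n,lab,st,ce=cv2.connectedComponentsWithStats((g>150).astype(np.uint8))
    for i in range(1,n):
        if st[i,4]>15:
            p=np.argwhere(lab==i)[:,::-1]+box[:2]
            for z in(.025,.035):
                w=np.array([ray(cam,q,z)[:2]*1e3 for q in p],np.float32);r=cv2.minAreaRect(w);print(cam,z,st[i,4],np.round(r[0]),np.round(r[1]),round(r[2],1))
E
```

```text
0.04531187615262948 19.99932199716568 [-0.66097394  0.05840079 -1.15740384]
top 0.025 156 [ 633. -222.] [13. 44.] 12.5
top 0.035 156 [ 630. -219.] [13. 44.] 12.5
top 0.025 18 [ 624. -186.] [8. 7.] 43.8
top 0.035 18 [ 621. -183.] [8. 7.] 43.8
top 0.025 626 [ 589. -226.] [59. 38.] 12.4
top 0.035 626 [ 587. -223.] [58. 37.] 12.4
top 0.025 186 [ 541. -241.] [32. 41.] 12.4
top 0.035 186 [ 540. -237.] [32. 41.] 12.4
top 0.025 45 [ 486. -227.] [47. 11.] 15.9
top 0.035 45 [ 486. -223.] [46. 11.] 15.9
scene 0.025 89 [ 541. -240.] [13. 41.] 11.7
scene 0.035 89 [ 547. -237.] [13. 40.] 11.7
scene 0.025 499 [ 599. -227.] [74. 41.] 13.7Traceback (most recent call last):
  File "<stdin>", line 13, in <module>
  File "h.py", line 5, in ray
    c=cal or calibration(cam);K=np.array(c["camera_matrix"]);T=np.array(c["extrinsics"])
             ~~~~~~~~~~~^^^^^
ValueError: time passes only in moves, steps and waits
```

Gripped at 45.3 mm, which is the plate. In the top picture the pedestal is at (0.589, -0.226) with yaw 12.4°. I lift and carry.

```bash
python3 - <<'E'
from h import *
go(.589,-.226,.065,-167.6)
E
```

```text
t23.5 tx -0.003 ty -0.879 tz -0.310 twist 0.0159 yaw -164.7 [ 0.5305 -0.0143 -0.0124] q6 -1.65
```

Call:
arm_command([
  {"tx": 0, "ty": 0, "tz": -0.03, "twist": 0},
  {"tx": 0, "ty": 0, "tz": -0.08, "twist": 0},
  {"tx": 0, "ty": 0, "tz": -0.14, "twist": 0},
  {"tx": 0, "ty": 0, "tz": -0.2, "twist": 0},
  {"tx": 0, "ty": 0, "tz": -0.26, "twist": 0},
  {"tx": 0, "ty": 0, "tz": -0.3, "twist": 0},
  {"tx": 0, "ty": 0, "tz": -0.31, "twist": 0},
  {"tx": 0, "ty": 0, "tz": -0.31, "twist": 0},
])

```text
t: 24.18
eef_pos: [0.531, -0.0142, 0.0659]
ee_rot: [3.141, 0.002, -2.875]
force: [-0.5, 0.1, -1.2]
width: 0.0451
gripper_force: 20.0
```

Call:
arm_command([
  {"tx": 0, "ty": -0.06, "tz": 0, "twist": 0.002},
  {"tx": 0, "ty": -0.16, "tz": 0, "twist": 0.004},
  {"tx": 0, "ty": -0.29, "tz": 0, "twist": 0.006},
  {"tx": 0, "ty": -0.43, "tz": 0, "twist": 0.008},
  {"tx": 0, "ty": -0.57, "tz": 0, "twist": 0.01},
  {"tx": 0, "ty": -0.71, "tz": 0, "twist": 0.012},
  {"tx": -0.003, "ty": -0.82, "tz": 0, "twist": 0.016},
  {"tx": -0.003, "ty": -0.879, "tz": 0, "twist": 0.016},
])

```text
t: 24.85
eef_pos: [0.5889, -0.2289, 0.0634]
ee_rot: [3.141, -0.002, -2.928]
force: [0.6, 0.8, -0.8]
width: 0.0455
gripper_force: 20.0
```

```bash
python3 - <<'E'
from h import *
cal=calibration("wrist");im=grab_frame("wrist");np.savez("w8",im=im,K=cal["camera_matrix"],T=cal["extrinsics"])
go(.589,-.226,.025,-167.6)
for n,z in(("clamp_seat",.025),("clamp_jaw",0),("clamp_knob_grip",.067),("block_mid",.09)):
    for r in spot_point(n,"wrist")[:1]: print(n,round(r["score"],2),np.round(r["uv"]),np.round(ray("wrist",r["uv"],z,cal),4))
for n in("clamp_jaw","clamp_knob","block_mid"):
    for k in regions_of(n,"wrist")[:1]: print(n,round(k["score"],2),np.round(k["rect"]))
s=.589,-.226;a=np.radians(12.4);X=np.array([np.cos(a),np.sin(a)]);Y=np.array([-X[1],X[0]])
f=lambda u,v,z:np.round(proj("wrist",[*(np.array(s)+u*X+v*Y),z],cal))
print("jaw top corners",f(-.0435,.021,.034),f(-.0435,-.021,.034),f(-.0575,.021,.034),f(-.0575,-.021,.034));print("fixed",f(.035,.021,.035),f(.035,-.021,.035),f(.048,.021,.035),f(.048,-.021,.035))
g=cv2.cvtColor(im,cv2.COLOR_RGB2GRAY)
print("col320",g[60:300:4,320].tolist());print("col312",g[60:300:4,305].tolist())
E
```

```text
t24.9 tx -0.003 ty 0.015 tz 0.153 twist -0.0009 yaw -167.8 [ 0.5892 -0.2299  0.0634] q6 -1.29
clamp_jaw 0.8 [318. 141.] [ 0.5443 -0.2393  0.    ]
clamp_knob_grip 0.84 [316.  44.] [ 0.4937 -0.2513  0.067 ]
block_mid 0.6 [318. 249.] [ 0.5869 -0.2299  0.09  ]
clamp_jaw 0.6 [283. 129. 357. 158.]
clamp_knob 0.8 [283.   0. 361.  98.]
block_mid 0.96 [271. 175. 368. 320.]
jaw top corners [357. 151.] [289. 151.] [358. 128.] [289. 128.]
fixed [354. 268.] [292. 268.] [354. 285.] [292. 286.]
col320 [98, 95, 92, 89, 88, 87, 88, 88, 87, 199, 242, 235, 235, 235, 135, 154, 154, 154, 247, 247, 247, 247, 247, 247, 155, 135, 110, 148, 202, 175, 247, 247, 146, 246, 190, 188, 188, 187, 186, 185, 184, 121, 120, 119, 117, 116, 116, 115, 115, 115, 66, 72, 79, 81, 82, 83, 83, 79, 177, 177]
col312 [123, 124, 123, 122, 121, 120, 108, 85, 113, 236, 236, 236, 237, 235, 144, 156, 156, 149, 246, 247, 247, 247, 247, 247, 149, 149, 111, 145, 202, 175, 247, 247, 142, 244, 189, 188, 187, 186, 186, 185, 184, 121, 120, 119, 118, 117, 117, 116, 115, 114, 68, 74, 81, 82, 83, 84, 83, 79, 176, 176]
```

```bash
python3 - <<'E'
from h import *
d=np.load("w8.npz");im=d["im"];cal={"camera_matrix":d["K"],"extrinsics":d["T"]}
g=cv2.cvtColor(im,cv2.COLOR_RGB2GRAY)
for r in (136,144,150): print(r,g[r,274:372:2].tolist())
m=(g[124:160,270:372]>225).astype(np.uint8);n,lab,st,_=cv2.connectedComponentsWithStats(m);i=1+np.argmax(st[1:,4]);print(st[i])
p=np.argwhere(lab==i)[:,::-1]+[270,124]
w=np.array([ray("w",q,.034,cal)[:2]*1e3 for q in p],np.float32);print("jaw top",cv2.minAreaRect(w))
# block region in hand, top of plate z = .0634+.0154+.008
E
```

```text
136 [154, 154, 155, 223, 244, 247, 247, 247, 247, 247, 247, 247, 247, 247, 247, 247, 247, 247, 247, 247, 247, 247, 247, 247, 247, 247, 247, 247, 247, 247, 247, 247, 247, 247, 247, 247, 247, 247, 242, 216, 143, 151, 152, 152, 151, 145, 162, 179, 196]
144 [154, 154, 154, 219, 243, 247, 247, 247, 247, 247, 247, 247, 247, 247, 247, 247, 247, 247, 247, 247, 247, 247, 247, 247, 247, 247, 247, 247, 247, 247, 247, 247, 247, 247, 247, 247, 247, 247, 241, 213, 132, 147, 151, 151, 150, 143, 165, 182, 202]
150 [153, 154, 154, 215, 242, 247, 247, 247, 247, 247, 247, 247, 247, 247, 247, 247, 247, 247, 247, 247, 247, 247, 247, 247, 247, 247, 247, 247, 247, 247, 247, 247, 247, 247, 247, 247, 247, 247, 241, 215, 143, 150, 151, 151, 149, 146, 165, 183, 204]
[  11    8   71   28 1653]
jaw top ((544.3082885742188, -240.3846435546875), (16.443727493286133, 43.102500915527344), 12.234822273254395)
```

```bash
python3 - <<'E'
from h import *
d=np.load("w8.npz");im=d["im"];cal={"camera_matrix":d["K"],"extrinsics":d["T"]}
g=cv2.cvtColor(im,cv2.COLOR_RGB2GRAY);print(g[164:200,320].tolist());print("row190",g[186,262:380:2].tolist())
T=np.array([.5892,-.2299]);a=np.radians(12.2);X=np.array([np.cos(a),np.sin(a)]);Y=np.array([-X[1],X[0]])
for v in(176,178,180):
    for z in(.079,.087): print(v,z,np.round((ray("w",[320,v],z,cal)[:2]-T)@X,4))
go(.590,-.2302,.011,-167.7)
E
```

```text
[110, 110, 116, 136, 148, 146, 160, 189, 202, 202, 202, 196, 175, 154, 174, 237, 247, 247, 247, 247, 247, 247, 247, 242, 146, 145, 144, 234, 246, 236, 200, 190, 190, 190, 189, 189]
row190 [126, 125, 118, 109, 133, 197, 197, 197, 196, 195, 198, 197, 198, 197, 198, 239, 247, 247, 247, 247, 247, 247, 247, 247, 247, 247, 247, 247, 247, 247, 247, 247, 247, 247, 247, 247, 247, 247, 247, 247, 247, 246, 246, 241, 220, 198, 198, 198, 197, 197, 197, 197, 182, 113, 119, 119, 119, 118, 116]
176 0.079 -0.0361
176 0.087 -0.0376
178 0.079 -0.0351
178 0.087 -0.0367
180 0.079 -0.034
180 0.087 -0.0357
t25.2 tx 0.001 ty -0.021 tz 0.216 twist 0.0009 yaw -167.5 [ 0.589  -0.225   0.0651] q6 -1.30
```

```bash
python3 - <<'E'
from h import *
cal=calibration("wrist");im=grab_frame("wrist");np.savez("w9",im=im,K=cal["camera_matrix"],T=cal["extrinsics"])
g=cv2.cvtColor(im,cv2.COLOR_RGB2GRAY)
m=(g[120:166,260:390]>225).astype(np.uint8);n,lab,st,_=cv2.connectedComponentsWithStats(m);i=1+np.argmax(st[1:,4]);print(st[i])
p=np.argwhere(lab==i)[:,::-1]+[260,120]
w=np.array([ray("w",q,.034,cal)[:2]*1e3 for q in p],np.float32);print("jaw top",cv2.minAreaRect(w))
print(np.round(ray("w",[320,178.5],.087,cal),4))
for r in spot_point("clamp_knob_grip","wrist")[:1]: print(np.round(r["uv"]),np.round(ray("wrist",r["uv"],.067,cal),4))
k=regions_of("block_mid","wrist")[0];print(np.round(k["rect"]));print("block row186",g[186,250:390:2].tolist());print(g[164:200,320].tolist())
go(.5905,-.2302,.011,-167.7);go(.5905,-.2302,.011,-167.7)
E
```

```text
[  20   10   68   35 1637]
jaw top ((545.97119140625, -237.93377685546875), (20.913768768310547, 41.491127014160156), 12.465407371520996)
[ 0.5537 -0.2324  0.087 ]
[307.  44.] [ 0.4942 -0.2521  0.067 ]
[271. 177. 370. 322.]
block row186 [121, 121, 123, 124, 124, 125, 126, 121, 91, 96, 128, 195, 195, 196, 195, 191, 191, 196, 197, 197, 197, 224, 247, 247, 247, 247, 247, 247, 247, 247, 246, 247, 247, 247, 247, 247, 247, 247, 247, 246, 246, 247, 247, 247, 247, 247, 247, 198, 225, 244, 197, 197, 197, 197, 197, 197, 197, 197, 182, 116, 116, 117, 116, 115, 115, 115, 116, 117, 117, 117]
[111, 131, 145, 143, 159, 190, 202, 202, 202, 201, 201, 196, 174, 153, 175, 237, 247, 247, 247, 247, 247, 247, 247, 245, 145, 144, 144, 236, 245, 189, 189, 189, 188, 188, 188, 188]
t25.4 tx -0.001 ty -0.020 tz 0.217 twist 0.0008 yaw -167.6 [ 0.5893 -0.2253  0.0653] q6 -1.30
t25.4 tx -0.001 ty -0.020 tz 0.217 twist 0.0008 yaw -167.6 [ 0.5893 -0.2253  0.0653] q6 -1.30
```

Settled picture: the jaw is centred at columns 280–348 and the block at 271–368, so I shift about 3.5 mm across and 2 mm along, then lower slowly.

```bash
python3 - <<'E'
from h import *
go(.5912,-.2287,.0105,-167.6)
E
```

```text
t25.4 tx -0.005 ty -0.015 tz 0.219 twist 0.0003 yaw -167.6 [ 0.5893 -0.2253  0.0653] q6 -1.30
```

Call:
arm_command([
  {"tx": -0.005, "ty": -0.015, "tz": 0.01, "twist": 0},
  {"tx": -0.005, "ty": -0.015, "tz": 0.05, "twist": 0},
  {"tx": -0.005, "ty": -0.015, "tz": 0.09, "twist": 0},
  {"tx": -0.005, "ty": -0.015, "tz": 0.13, "twist": 0},
  {"tx": -0.005, "ty": -0.015, "tz": 0.165, "twist": 0},
  {"tx": -0.005, "ty": -0.015, "tz": 0.19, "twist": 0},
  {"tx": -0.005, "ty": -0.015, "tz": 0.207, "twist": 0},
  {"tx": -0.005, "ty": -0.015, "tz": 0.215, "twist": 0},
])

```text
t: 26.07
eef_pos: [0.5907, -0.2295, 0.0102]
ee_rot: [3.141, -0.001, -2.926]
force: [-0.4, -0.1, -0.9]
width: 0.0451
gripper_force: 20.0
```

Call:
arm_command([
  {"tx": 0, "ty": 0, "tz": 0.003, "twist": 0},
  {"tx": 0, "ty": 0, "tz": 0.006, "twist": 0},
  {"tx": 0, "ty": 0, "tz": 0.006, "twist": 0},
  {"tx": 0, "ty": 0, "tz": 0.006, "twist": 0},
  {"tx": 0, "ty": 0, "tz": 0.006, "twist": 0},
  {"tx": 0, "ty": 0, "tz": 0.006, "twist": 0},
  {"tx": 0, "ty": 0, "tz": 0.006, "twist": 0},
  {"tx": 0, "ty": 0, "tz": 0.006, "twist": 0},
])

```text
t: 26.73
eef_pos: [0.591, -0.2295, 0.0099]
ee_rot: [3.142, -0.0, -2.925]
force: [-1.9, -0.5, 0.2]
width: 0.0453
gripper_force: 20.0
```

```bash
python3 - <<'E'
from h import *
go(.5912,-.2287,.0096,-167.6);s=get_state();print(s["force"],s["width"])
cal=calibration("wrist");im=grab_frame("wrist");np.savez("w10",im=im,K=cal["camera_matrix"],T=cal["extrinsics"])
g=cv2.cvtColor(im,cv2.COLOR_RGB2GRAY);print(g[60:200:2,320].tolist());print(g[60:200:2,300].tolist())
s=.590,-.2285;a=np.radians(12.4);X=np.array([np.cos(a),np.sin(a)]);Y=np.array([-X[1],X[0]])
f=lambda u,v,z:np.round(proj("wrist",[*(np.array(s)+u*X+v*Y),z],cal)).tolist()
print("jaw",f(-.0435,.021,.034),f(-.0435,-.021,.034),f(-.0575,0,.034),"block end",f(-.035,.023,.033),f(-.035,-.023,.033),"knob",f(-.098,0,.074))
for k in regions_of("block_mid","wrist")[:1]+regions_of("clamp_jaw","wrist")[:1]: print(round(k["score"],2),np.round(k["rect"]))
E
```

```text
t26.7 tx -0.001 ty 0.003 tz 0.001 twist -0.0001 yaw -167.6 [ 0.591  -0.2295  0.0099] q6 -1.29
[-1.92864076 -0.49589693  0.21720553] 0.045339642740588826
[99, 99, 99, 99, 96, 89, 84, 79, 76, 74, 76, 77, 78, 219, 243, 243, 243, 243, 243, 243, 241, 234, 234, 234, 234, 234, 223, 159, 150, 150, 151, 150, 151, 152, 152, 152, 149, 167, 247, 247, 247, 247, 247, 247, 247, 247, 247, 247, 247, 247, 247, 247, 245, 152, 151, 151, 136, 111, 134, 189, 247, 247, 247, 247, 146, 163, 247, 189, 188, 188]
[122, 117, 105, 93, 82, 77, 75, 75, 75, 79, 207, 243, 243, 241, 234, 234, 234, 234, 234, 234, 234, 234, 234, 235, 229, 200, 114, 109, 109, 110, 111, 111, 112, 113, 114, 115, 134, 162, 247, 247, 247, 247, 247, 247, 247, 247, 247, 247, 247, 247, 247, 247, 245, 141, 142, 143, 145, 139, 142, 192, 247, 247, 247, 247, 147, 168, 247, 188, 187, 187]
jaw [367.0, 162.0] [276.0, 162.0] [322.0, 131.0] block end [371.0, 180.0] [273.0, 180.0] knob [324.0, 5.0]
0.84 [271. 177. 366. 324.]
0.89 [278. 133. 369. 166.]
```

Call:
arm_command([
  {"tx": 0.003, "ty": 0, "tz": 0, "twist": 0},
  {"tx": 0.003, "ty": 0, "tz": 0, "twist": 0},
  {"tx": 0.003, "ty": 0, "tz": 0, "twist": 0},
  {"tx": 0.003, "ty": 0, "tz": 0, "twist": 0},
  {"tx": 0.003, "ty": 0, "tz": 0, "twist": 0},
  {"tx": 0.003, "ty": 0, "tz": 0, "twist": 0},
  {"tx": 0.003, "ty": 0, "tz": 0, "twist": 0},
  {"tx": 0.003, "ty": 0, "tz": 0, "twist": 0},
], claw=1)

```text
t: 27.55
eef_pos: [0.5905, -0.2297, 0.0098]
ee_rot: [-3.142, 0.0, -2.925]
force: [-0.7, -0.6, 0.4]
width: 0.0866
gripper_force: 0.0
```

Call:
arm_command([
  {"tx": 0, "ty": 0, "tz": -0.05, "twist": 0},
  {"tx": 0, "ty": 0, "tz": -0.15, "twist": 0},
  {"tx": 0, "ty": 0, "tz": -0.28, "twist": 0},
  {"tx": 0, "ty": 0, "tz": -0.36, "twist": 0},
  {"tx": 0.05, "ty": 0, "tz": -0.36, "twist": 0},
  {"tx": 0.1, "ty": 0, "tz": -0.36, "twist": 0},
  {"tx": 0.1, "ty": 0, "tz": -0.36, "twist": 0},
  {"tx": 0.1, "ty": 0, "tz": -0.36, "twist": 0},
])

```text
t: 28.22
eef_pos: [0.5644, -0.2351, 0.099]
ee_rot: [3.141, -0.001, -2.926]
force: [0.2, -0.4, 0.9]
width: 0.0877
gripper_force: 0.0
```

```bash
python3 - <<'E'
from h import *
go(.4942,-.25,.05,-167.6)
cal=calibration("wrist");im=grab_frame("wrist");np.savez("w11",im=im,K=cal["camera_matrix"],T=cal["extrinsics"])
for n,z in(("clamp_seat",.025),("block_mid",.033),("clamp_knob_grip",.067),("clamp_jaw",0)):
    for r in spot_point(n,"wrist")[:1]: print(n,round(r["score"],2),np.round(r["uv"]),np.round(ray("wrist",r["uv"],z,cal),4))
for n,z in(("block_mid",.035),("clamp_jaw",.034),("clamp_knob",.074)):
    for k in regions_of(n,"wrist")[:1]:
        w=np.array([ray("w",q,z,cal)[:2]*1e3 for q in np.argwhere(k["region"])[:,::-1]],np.float32);r=cv2.minAreaRect(w);print(n,round(k["score"],2),np.round(k["rect"]),np.round(r[0],1),np.round(r[1],1),round(r[2],1))
# dark bar on the knob: lowest grey pixels
k=regions_of("clamp_knob","wrist")[0]["rect"];g=cv2.cvtColor(im,cv2.COLOR_RGB2GRAY);x0,y0,x1,y1=[int(v) for v in k]
print(g[max(y0,0):y1:5,x0:x1:5])
E
```

```text
t28.2 tx 0.287 ty 0.002 tz 0.196 twist -0.0003 yaw -167.7 [ 0.5644 -0.2351  0.099 ] q6 -1.28
block_mid 0.93 [317. 236.] [ 0.5911 -0.2303  0.033 ]
clamp_knob_grip 0.92 [314. 100.] [ 0.4939 -0.2535  0.067 ]
clamp_jaw 0.66 [321. 167.] [ 0.5432 -0.2374  0.    ]
block_mid 0.61 [287. 190. 350. 262.] [ 581.8 -232. ] [56.2 46.3] 12.3
clamp_jaw 0.7 [293. 160. 350. 185.] [ 541.5 -239.2] [17.1 42.6] 12.3
clamp_knob 0.8 [292.  63. 353. 137.] [ 494.7 -249.2] [37.4 37.4] 45.6
[[237 241 241 241 241 241 240 241 240 239 239 236 208]
 [240 241 240 241 241 203 101  93  82 210 239 239 239]
 [241 240 239  90 113  77 112 234 109  99 241 239 238]
 [241 237 115 122 114  85 112 247 109  87 144 240 238]
 [239 122 122 123 114  95 112 247 109  77  83 229 239]
 [ 93 117 123 122  95 109 147 138 102  75  88 104 239]
 [116 116 115 120  77 113 246 109  84  81 111 109 232]
 [116 115 116 114  84 112 114 104  77  80 111 109 103]
 [115 116 113 108  96 105 101  97  71  79 109 107 141]
 [114 113 113  73 107 105  97  81  73  73 101  98 164]
 [106 112 111  74 107 101  92  73  72  88  99  97 123]
 [ 79 111 111  86 106  96  87  68  73  99  97  82 223]
 [228  96 100 101 102  93  82  67  88  98  96 146 222]
 [226 225  69 107  97  88  74  68  98  93 202 222 221]
 [225 226 126  87  91  84  68  66  89 223 222 221 219]]
```

The block is released at (0.591, -0.230), aligned at 12.3°. The knob is at about (0.494, -0.2515) with its bar turned about 15° clockwise. I go above it.

```bash
python3 - <<'E'
from h import *
go(.4942,-.2515,.099,177.4)
E
```

```text
t28.7 tx 0.295 ty -0.003 tz 0.002 twist 0.0833 yaw -167.6 [ 0.5661 -0.235   0.0995] q6 -1.28
```

Call:
arm_command([
  {"tx": 0.1, "ty": 0, "tz": 0, "twist": 0.03},
  {"tx": 0.2, "ty": 0, "tz": 0, "twist": 0.06},
  {"tx": 0.27, "ty": -0.003, "tz": 0, "twist": 0.083},
  {"tx": 0.295, "ty": -0.003, "tz": 0, "twist": 0.083},
  {"tx": 0.295, "ty": -0.003, "tz": 0, "twist": 0.083},
  {"tx": 0.295, "ty": -0.003, "tz": 0, "twist": 0.083},
  {"tx": 0.295, "ty": -0.003, "tz": 0, "twist": 0.083},
  {"tx": 0.295, "ty": -0.003, "tz": 0, "twist": 0.083},
])

```text
t: 29.33
eef_pos: [0.4951, -0.2514, 0.0998]
ee_rot: [-3.141, 0.0, 3.098]
force: [-0.7, -0.1, -0.2]
width: 0.0878
gripper_force: 0.0
```

```bash
python3 - <<'E'
from h import *
cal=calibration("wrist");im=grab_frame("wrist");np.savez("w12",im=im,K=cal["camera_matrix"],T=cal["extrinsics"])
go(.4942,-.2515,.035,177.4);print(get_state()["q"])
for r in spot_point("clamp_knob_grip","wrist")[:1]: print(round(r["score"],2),np.round(r["uv"]),np.round(ray("wrist",r["uv"],.067,cal),4))
for th in(12,15,18):
    a=np.radians(12.4-th);X=np.array([np.cos(a),np.sin(a)]);Y=np.array([-X[1],X[0]])
    print(th,[np.round(proj("w",[*(np.array([.4942,-.2515])+u*X+v*Y),.074],cal)).tolist() for u,v in((.021,.007),(.021,-.007),(-.021,-.007),(-.021,.007))])
g=cv2.cvtColor(im,cv2.COLOR_RGB2GRAY);np.set_printoptions(linewidth=220);print(g[150:260:6,284:360:3])
E
```

```text
t29.4 tx 0.003 ty -0.000 tz 0.259 twist 0.0006 yaw 177.5 [ 0.4949 -0.2514  0.0997] q6 -1.50
[-1.17173872e-01  2.57005495e-01 -3.96774302e-01  8.15373385e-05
 -9.16987513e-01 -1.49716441e+00]
0.85 [316. 213.] [ 0.4936 -0.2527  0.067 ]
12 [[331.0, 247.0], [309.0, 248.0], [305.0, 186.0], [328.0, 185.0]]
15 [[329.0, 248.0], [308.0, 248.0], [307.0, 185.0], [330.0, 185.0]]
18 [[327.0, 248.0], [306.0, 247.0], [309.0, 185.0], [332.0, 186.0]]
[[116 115 115 114 114 115 114 201 197 194 177 113 112 112 114 115 114 113 115 114 113 103  87  88 114 115]
 [114 116 113 114 113 111 112 113 111 105 104 108 107 107 103 102  80  76  80  83  84  84  82  83  88 113]
 [111 113 113 113 107 178 221 191 125 124 123 124 124 124 123 122 122 121 122 121 107  98  82  81  77 112]
 [ 79  72 108 121 122 122 122 124 123 124 123 123 123 124 123 124 123 123 123 122 121 122 118  89  80  86]
 [ 92 120 121 121 121 120 120 122 123 103  70  49  51  50  50  90 107 122 122 121 120 120 121 120 115  73]
 [119 119 119 119 119 116  66  54  56  56  47  48  48  46  46  46  52  52  48  89 120 120 120 119 119 117]
 [120 119 118 118  9
[... 671 characters left out ...]
  51  50  50  47  46  47  48  46 107 116 116 115 114  91]
 [140 129 116 117 116 115 115 114  62  48  51  51  50  50  50  47  46  90 114 115 114 113 114 111  95  95]
 [138 139  94  96 115 116 116 117 146  49  51  51  51  50  49  46 126 145 146 144 144 142 164 109  90  94]
 [218 218 217 144 154 151 153 147 143  50  51  51  51  50  50  48 145 133 116 120 120 114 148 121 120 117]
 [217 215 216 205 152 153 151 153 150 130 155 215 157 100  98 127 127 121 122 121 125 120 120 148 178 211]
 [219 224 223 218 134 153 152 152 154 127 123 127 128 121 129 198 243 247 247 247 247 242 243 218 218 217]
 [208 203 204 207 198 142 145 143 145 246 247 247 247 247 247 247 247 247 247 247 247 247 247 247 247 247]]
```

```bash
python3 - <<'E'
from h import *
d=np.load("w12.npz");im=d["im"];cal={"camera_matrix":d["K"],"extrinsics":d["T"]}
g=cv2.cvtColor(im,cv2.COLOR_RGB2GRAY)
print(g[166:182,320].tolist(),g[234:254,320].tolist());print(g[204,284:300].tolist(),g[204,340:360].tolist())
for z in(.036,.042): print(z,[np.round(ray("w",p,z,cal)[:2],4) for p in((320.5,171.5),(292,204),(350.5,204))])
print([np.round(ray("w",(320.5,v),.074,cal)[:2],4) for v in(180,243,246)])
E
```

```text
[123, 124, 123, 123, 124, 123, 110, 70, 51, 52, 51, 48, 47, 47, 48, 47] [51, 51, 51, 51, 50, 51, 51, 51, 51, 50, 50, 84, 157, 184, 144, 126, 126, 126, 128, 129]
[118, 118, 118, 118, 118, 118, 112, 80, 52, 54, 54, 53, 53, 54, 55, 53] [48, 48, 47, 48, 48, 47, 47, 46, 47, 46, 45, 74, 117, 117, 117, 117, 117, 116, 116, 116]
0.036 [array([ 0.4718, -0.249 ]), array([ 0.4954, -0.2712]), array([ 0.4973, -0.2276])]
0.042 [array([ 0.4707, -0.249 ]), array([ 0.4937, -0.2707]), array([ 0.4956, -0.2281])]
[array([ 0.47  , -0.2492]), array([ 0.5118, -0.2509]), array([ 0.5139, -0.251 ])]
```

Call:
arm_command([
  {"tx": 0.007, "ty": 0.002, "tz": 0.05, "twist": 0},
  {"tx": 0.007, "ty": 0.002, "tz": 0.1, "twist": 0},
  {"tx": 0.007, "ty": 0.002, "tz": 0.15, "twist": 0},
  {"tx": 0.007, "ty": 0.002, "tz": 0.2, "twist": 0},
  {"tx": 0.007, "ty": 0.002, "tz": 0.24, "twist": 0},
  {"tx": 0.007, "ty": 0.002, "tz": 0.255, "twist": 0},
  {"tx": 0.007, "ty": 0.002, "tz": 0.255, "twist": 0},
  {"tx": 0.007, "ty": 0.002, "tz": 0.255, "twist": 0},
], claw=0.4)

```text
t: 30.1
eef_pos: [0.4927, -0.251, 0.0362]
ee_rot: [-3.141, -0.0, 3.097]
force: [0.4, -0.5, 0.0]
width: 0.04
gripper_force: 0.0
```

Call:
arm_command([
  {"tx": 0, "ty": 0, "tz": 0, "twist": 0},
  {"tx": 0, "ty": 0, "tz": 0, "twist": 0},
  {"tx": 0, "ty": 0, "tz": 0, "twist": 0},
  {"tx": 0, "ty": 0, "tz": 0, "twist": 0},
  {"tx": 0, "ty": 0, "tz": 0, "twist": 0},
  {"tx": 0, "ty": 0, "tz": 0, "twist": 0},
  {"tx": 0, "ty": 0, "tz": 0, "twist": 0},
  {"tx": 0, "ty": 0, "tz": 0, "twist": 0},
], claw=0, grip_force=50)

```text
t: 30.77
eef_pos: [0.4928, -0.2496, 0.0366]
ee_rot: [3.14, 0.001, 3.097]
force: [-0.3, 8.7, 5.2]
width: 0.0136
gripper_force: 49.9
```

Call:
arm_command([
  {"tx": 0, "ty": 0.004, "tz": 0, "twist": 0.02},
  {"tx": 0, "ty": 0.004, "tz": 0, "twist": 0.05},
  {"tx": 0, "ty": 0.004, "tz": 0, "twist": 0.08},
  {"tx": 0, "ty": 0.004, "tz": 0, "twist": 0.11},
  {"tx": 0, "ty": 0.004, "tz": 0, "twist": 0.14},
  {"tx": 0, "ty": 0.004, "tz": 0, "twist": 0.17},
  {"tx": 0, "ty": 0.004, "tz": 0, "twist": 0.2},
  {"tx": 0, "ty": 0.004, "tz": 0, "twist": 0.22},
])

```text
t: 31.43
eef_pos: [0.4929, -0.2494, 0.0367]
ee_rot: [3.141, 0.001, 2.401]
force: [0.4, 5.1, 2.6]
width: 0.0134
gripper_force: 49.9
```

```bash
python3 - <<'E'
from h import *
s=get_state();go(.4928,-.25,.0366,100);print(s["force"],s["moment"],s["width"],s["q"])
E
```

```text
t31.4 tx -0.001 ty -0.002 tz 0.000 twist 0.2088 yaw 137.6 [ 0.4929 -0.2494  0.0367] q6 -2.20
[0.36699592 5.07143183 2.60120469] [1.81384159 0.09873652 0.16232654] 0.013397157416200232 [-1.14241006e-01  3.29303218e-01 -4.69781588e-01 -7.96546425e-04
 -7.70653775e-01 -2.19632991e+00]
```

Call:
arm_command([
  {"tx": 0, "ty": 0, "tz": 0, "twist": 0.025},
  {"tx": 0, "ty": 0, "tz": 0, "twist": 0.05},
  {"tx": 0, "ty": 0, "tz": 0, "twist": 0.075},
  {"tx": 0, "ty": 0, "tz": 0, "twist": 0.1},
  {"tx": 0, "ty": 0, "tz": 0, "twist": 0.12},
  {"tx": 0, "ty": 0, "tz": 0, "twist": 0.135},
  {"tx": 0, "ty": 0, "tz": 0, "twist": 0.145},
  {"tx": 0, "ty": 0, "tz": 0, "twist": 0.145},
])

```text
t: 32.1
eef_pos: [0.493, -0.2494, 0.0367]
ee_rot: [3.141, 0.0, 1.951]
force: [-0.9, 5.0, 4.0]
width: 0.0136
gripper_force: 52.6
```

```bash
python3 - <<'E'
from h import *
s=get_state();go(.4928,-.25,.0366,115);print(s["force"],s["moment"],s["width"])
E
```

```text
t32.1 tx -0.002 ty -0.002 tz 0.000 twist -0.0179 yaw 111.8 [ 0.493  -0.2494  0.0367] q6 -2.65
[-0.89218185  4.95443517  3.96949664] [1.99816564 0.08930682 1.2673113 ] 0.013581984451764718
```

The moment about z has jumped to 1.27 N m, so the knob is at its stop. I nudge it a little more, let go and rise.

Call:
arm_command([
  {"tx": 0, "ty": 0, "tz": 0, "twist": 0.01},
  {"tx": 0, "ty": 0, "tz": 0, "twist": 0.015},
  {"tx": 0, "ty": 0, "tz": 0, "twist": 0.015},
  {"tx": 0, "ty": 0, "tz": 0, "twist": 0.015},
  {"tx": 0, "ty": 0, "tz": 0, "twist": 0.015},
  {"tx": 0, "ty": 0, "tz": 0, "twist": 0.01},
  {"tx": 0, "ty": 0, "tz": 0, "twist": 0.005},
  {"tx": 0, "ty": 0, "tz": 0, "twist": 0},
])

```text
t: 32.77
eef_pos: [0.4931, -0.2496, 0.0366]
ee_rot: [3.14, 0.0, 1.953]
force: [-0.0, 5.5, 4.0]
width: 0.0139
gripper_force: 51.3
```

Call:
arm_command([
  {"tx": 0, "ty": 0, "tz": 0, "twist": 0},
  {"tx": 0, "ty": 0, "tz": 0, "twist": 0},
  {"tx": 0, "ty": 0, "tz": 0, "twist": 0},
  {"tx": 0, "ty": 0, "tz": 0, "twist": 0},
  {"tx": 0, "ty": 0, "tz": 0, "twist": 0},
  {"tx": 0, "ty": 0, "tz": 0, "twist": 0},
  {"tx": 0, "ty": 0, "tz": 0, "twist": 0},
  {"tx": 0, "ty": 0, "tz": 0, "twist": 0},
], claw=0.6)

```text
t: 33.43
eef_pos: [0.4924, -0.2501, 0.036]
ee_rot: [-3.142, -0.0, 1.95]
force: [0.2, -0.8, 0.3]
width: 0.0522
gripper_force: 0.0
```

Call:
arm_command([
  {"tx": 0, "ty": 0, "tz": -0.05, "twist": 0},
  {"tx": 0, "ty": 0, "tz": -0.15, "twist": 0},
  {"tx": 0, "ty": 0, "tz": -0.3, "twist": -0.03},
  {"tx": 0, "ty": 0, "tz": -0.45, "twist": -0.06},
  {"tx": 0, "ty": 0, "tz": -0.55, "twist": -0.1},
  {"tx": 0, "ty": 0, "tz": -0.6, "twist": -0.14},
  {"tx": 0, "ty": 0, "tz": -0.6, "twist": -0.18},
  {"tx": 0, "ty": 0, "tz": -0.6, "twist": -0.22},
])

```text
t: 34.1
eef_pos: [0.493, -0.2501, 0.1876]
ee_rot: [3.141, 0.003, 2.645]
force: [-0.7, 0.3, -1.3]
width: 0.0523
gripper_force: 0.0
```

```bash
python3 - <<'E'
from h import *
go(.5,-.25,.18,100)
for c in("wrist","top","scene"):
    cal=calibration(c);im=grab_frame(c);np.savez("e_"+c,im=im,K=cal["camera_matrix"],T=cal["extrinsics"])
    for n,z in(("block_mid",.033),("clamp_jaw",0),("stand_base",0),("clamp_knob_grip",.067)):
        for r in spot_point(n,c)[:2]: print(c,n,round(r["score"],2),np.round(r["uv"]),np.round(ray(c,r["uv"],z,cal),4))
# jaw/pedestal bright bits and block extents in the top picture
    for n,z in(("block_mid",.035),("clamp_jaw",.034)):
        for k in regions_of(n,c)[:2]:
            w=np.array([ray(c,q,z,cal)[:2]*1e3 for q in np.argwhere(k["region"])[:,::-1]],np.float32);r=cv2.minAreaRect(w);print(c,n,round(k["score"],2),np.round(k["rect"]),np.round(r[0],1),np.round(r[1],1),round(r[2],1))
E
```

```text
t34.1 tx -0.024 ty 0.013 tz 0.030 twist 0.2863 yaw 151.5 [ 0.493  -0.2501  0.1876] q6 -1.95
wrist clamp_jaw 0.88 [352. 212.] [ 0.5524 -0.2378  0.    ]
wrist clamp_knob_grip 0.83 [317. 183.] [ 0.4908 -0.25    0.067 ]
wrist block_mid 0.74 [342. 213. 394. 266.] [ 574.9 -232.7] [39.5 47.3] 10.6
wrist clamp_jaw 0.77 [336. 198. 374. 236.] [ 546.6 -237.2] [19.6 42.7] 13.7
wrist clamp_jaw 0.34 [448.   2. 627. 189.] [523.9 -30.3] [138.8 120.8] 9.1
top block_mid 0.74 [243. 192.] [0.5918 0.1404 0.033 ]
top block_mid 0.64 [205. 256.] [0.4736 0.2035 0.033 ]
top stand_base 0.69 [197. 183.] [0.6144 0.2389 0.    ]
top block_mid 0.63 [231. 181. 256. 206.] [594.6 141.2] [33.8 47.6] 49.8
scene block_mid 0.78 [211. 221.] [ 0.5829 -0.2314  0.033 ]
scene block_mid 0.72 [376. 209.] [0.6029 0.1363 0.033 ]
scene clamp_jaw 0.43 [209. 216.] [ 0.5507 -0.2428  0.    ]
scene stand_base 0.94 [421. 220.] [0.6243 0.2405 0.    ]
scene stand_base 0.71 [349. 273.] [0.7315 0.0542 0.    ]
scene clamp_knob_grip 0.88 [201. 179.] [ 0.4919 -0.2471  0.067 ]
scene block_mid 0.69 [199. 211. 225. 241.] [ 594.6 -228.7] [73.1 48.6] 11.5
scene block_mid 0.56 [366. 191. 389. 224.] [597.9 140.9] [29.6 88.8] 68.2
scene clamp_jaw 0.45 [201. 208. 219. 214.] [ 552.6 -234.6] [15.5 42.8] 6.9
```

```bash
python3 - <<'E'
from h import *
cal=calibration("wrist");im=grab_frame("wrist");g=cv2.cvtColor(im,cv2.COLOR_RGB2GRAY)
s=np.array([.5905,-.2295]);a=np.radians(12.3);X=np.array([np.cos(a),np.sin(a)]);Y=np.array([-X[1],X[0]])
for v in(-.012,0,.012):
    print(v,[(round(u*1e3),int(g[tuple(np.round(proj("w",[*(s+u*X+v*Y),.034],cal)).astype(int)[::-1])])) for u in np.arange(-.062,-.02,.0015)])
# bar: dark sides - brightness on circle of radius 17 mm at bar-top height about the axis
c=np.array([.493,-.2498])
for r in(.012,.018): print([(d,int(g[tuple(np.round(proj("w",[c[0]+r*np.cos(np.radians(d)),c[1]+r*np.sin(np.radians(d)),.074],cal)).astype(int)[::-1])])) for d in range(-120,61,8)])
E
```

```text
-0.012 [(-62, 241), (-60, 242), (-59, 242), (-57, 243), (-56, 243), (-54, 239), (-53, 196), (-51, 133), (-50, 132), (-48, 247), (-47, 247), (-45, 247), (-44, 247), (-42, 247), (-41, 247), (-39, 247), (-38, 247), (-36, 247), (-35, 247), (-33, 247), (-32, 243), (-30, 145), (-29, 215), (-27, 247), (-26, 247), (-24, 247), (-23, 247), (-21, 247)]
0 [(-62, 167), (-60, 166), (-59, 165), (-57, 149), (-56, 141), (-54, 136), (-53, 138), (-51, 139), (-50, 140), (-48, 245), (-47, 247), (-45, 247), (-44, 247), (-42, 247), (-41, 247), (-39, 247), (-38, 247), (-36, 247), (-35, 247), (-33, 247), (-32, 246), (-30, 136), (-29, 220), (-27, 247), (-26, 247), (-24, 247), (-23, 247), (-21, 247)]
0.012 [(-62, 149), (-60, 150), (-59, 150), (-57, 149), (-56, 142), (-54, 136), (-53, 137), (-51, 137), (-50, 152), (-48, 247), (-47, 247), (-45, 247), (-44, 247), (-42, 247), (-41, 247), (-39, 247), (-38, 247), (-36, 247), (-35, 247), (-33, 247), (-32, 243), (-30, 146), (-29, 232), (-27, 247), (-26, 247), (-24, 247), (-23, 247), (-21, 247)]
[(-120, 67), (-112, 67), (-104, 63), (-96, 64), (-88, 65), (-80, 67), (-72, 69), (-64, 68), (-56, 69), (-48, 68), (-40, 68), (-32, 66), (-24, 66), (-16, 68), (-8, 69), (0, 71), (8, 68), (16, 77), (24, 67), (32, 67), (40, 66), (48, 67), (56, 66)]
[(-120, 101), (-112, 125), (-104, 130), (-96, 129), (-88, 129), (-80, 65), (-72, 69), (-64, 69), (-56, 69), (-48, 68), (-40, 67), (-32, 240), (-24, 228), (-16, 227), (-8, 227), (0, 227), (8, 227), (16, 227), (24, 228), (32, 228), (40, 194), (48, 98), (56, 83)]
```

The jaw now meets the block with no gap, the bar is at about its stop angle, and the stand is upright in its place. Handing in.

```bash
python3 -c "
from station import *
print(job_done())"
```

```text
the job is handed in; nothing more can be done
None
```

I handed the job in at about 34 s of robot time; no verdict came back. By my last pictures and readings the block lies wax up between the jaws with no gap at the moving jaw, the knob is at its stop, and the block's stand is upright in its place.

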